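# Shut down the board trimmer and clear its bed

## Task

Shut down the board trimmer for the night. First press its long red stop bar all the way down near its middle, so that both ends go down evenly, and let it come back up; then push the blue lock bolt down into its housing and, while it is down, slide the orange keeper fully across so that the bolt stays trapped. Only when the blade is locked like that, clear every wood offcut into the grey waste bin, without disturbing the bowl and the jars.

Things in the scene. Friction and masses are not known exactly. Their poses are not given: they have to be found in the camera images.
- bed (a point): middle of the top of the board trimmer's grey bed, a flat plate 220 (x) x 310 (y) mm, 30 mm above the table. The whole trimmer is bolted down and all its parts turn with this frame: x points away from the robot across the bed, y to the left along it, z up. The red stop bar lies along the near side, the blade beam along the far side, the blade lock on the right
- beam (a point): middle of the top of the green blade beam, 50 mm deep (x), 310 mm long (y), 85 mm above the table, standing along the bed's far edge (its near face at x = +110 mm in the bed's frame); a black blade carriage on it rises to 111 mm. Not to be worked
- lock_housing (a point): middle of the top of the grey blade-lock housing, 130 (x) x 84 (y) mm, 45 mm above the table, right of the bed; fixed to the trimmer, same axes as the bed. The bolt comes out of its middle and the keeper slides above it
- stop_bar_mid (a point): middle of the top face of the long red stop bar, 250 mm long (along the trimmer's y), 30 mm wide, on a black base 36 mm wide and 20 mm high, 150 mm nearer the robot than the middle of the bed; released, its top is 45 mm above the table. It rides on a spring at each end; pressing away from the middle tips it
- stop_bar (a joint): how far the middle of the stop bar is pressed down, m: 0 released, 0.008 fully down (stop). Spring: 3 N to start, about 8.5 N fully down; it comes back up when let go
- stop_bar_tilt (a joint): tilt of the stop bar along its length, rad: 0 level, positive when its left (+y) end is higher. A 10 N press 20 mm off the middle tips it by 0.01
- bolt_top (a point): middle of the top face of the blue spring-loaded lock bolt, a block 44 mm (along the trimmer's x) x 36 mm (y). It stands 24 mm above the lock housing (69 mm above the table) when out. z is up, x is the way the keeper slides
- bolt (a joint): how far the bolt is pushed down into the housing, m: 0 fully out, 0.018 fully in (stop). Spring: 5 N to start, 12 N fully in; it jumps out again unless the keeper covers it. The keeper can only pass over it at 0.012 or more, and when trapped it rests near 0.012
- keeper_plate (a point): middle of the face towards the bolt of the orange keeper's upright thumb plate: 40 mm wide (y), 8 mm thick, reaching 12 to 40 mm above the housing's top, on the far (+x) side of the bolt. With the keeper at 0 this face is 25 mm beyond the bolt's middle. A fingertip holding the bolt down can push this plate along +x, which draws the tongue over the bolt
- keeper_tongue (a point): middle of the edge towards the bolt of the orange keeper's flat tongue, 40 mm wide (y), 6 mm thick, its top 18 mm above the housing's top, on the near (-x) side of the bolt, 28 mm short of the bolt's middle with the keeper at 0. Tongue and thumb plate are one C-shaped piece, joined by a low arm 28 to 40 mm right (-y) of the bolt's middle
- keeper (a joint): how far the keeper has slid along the trimmer's +x, m: 0 to 0.004 at the start (open), 0.030 fully across (stop); the tongue meets the bolt's near edge at 0.006. It stays where it is left; friction about 1.5 N, a few N when the bolt presses against the tongue
- bin_in (a point): middle of the inner floor, 5 mm above the table, of the grey open waste bin, outside 170 x 170 mm, walls 5 mm thick and 90 mm high, fixed to the table; x and y axes along its walls. It stands either left or right of the trimmer
- oc1_mid (a point): middle of a pale wood offcut, 42 x 30 mm (its x, y) and 26 mm high (z), about 30 g, a plain block; lies flat on the bed. May be absent
- oc2_mid (a point): middle of a mid-brown wood offcut, 44 x 28 mm (its x, y) and 26 mm high (z), about 30 g, a plain block; lies flat on the bed. May be absent
- oc3_mid (a point): middle of a dark wood offcut, 36 x 30 mm (its x, y) and 26 mm high (z), about 30 g, a plain block; lies flat on the bed. May be absent
- oc4_mid (a point): middle of a pale wood offcut, 42 x 32 mm (its x, y) and 26 mm high (z), about 30 g, with a rebate: the upper 12 mm is 12 mm narrower on its -y side, the lower 14 mm full width; lies flat on the bed. May be absent
- oc5_mid (a point): middle of a mid-brown wood offcut, 40 x 28 mm (its x, y) and 26 mm high (z), about 30 g, with a rebate: the upper 12 mm is 12 mm narrower on its -y side, the lower 14 mm full width; lies flat on the bed. May be absent
- oc6_mid (a point): middle of a dark wood offcut, 36 x 32 mm (its x, y) and 26 mm high (z), about 30 g, with a rebate: the upper 12 mm is 12 mm narrower on its -y side, the lower 14 mm full width; lies flat on the bed. May be absent
- bowl: red bowl, 160 mm across, 65 mm high, origin under its middle; a bystander, on the opposite side to the bin
- jar_blue: blue pigment jar, 64 mm across, 100 mm tall with a black lid, origin under its middle; a bystander
- jar_ochre: orange pigment jar, 64 mm across, 100 mm tall with a black lid, origin under its middle; a bystander
Things that resemble listed ones, but are neither listed nor needed, are in the scene too. Leave any green or turquoise look-alike of the part that bears oc1_mid alone.

How it is judged:
On the way, in this order (a step that is already met when the one before it is completed fails the run):
1. the stop bar is pressed down, both ends evenly (middle over 5.5 mm down, tilt under 0.02 rad) (value of joint stop_bar above 0.0055 m and value of joint stop_bar_tilt between -0.02 and 0.02 rad), for 0.1 s.
2. the stop bar has come back up (value of joint stop_bar below 0.002 m), for 0.1 s.
3. the bolt is in and the keeper is across it, with nothing pressing the bolt (value of joint bolt above 0.0095 m and value of joint keeper above 0.022 m and contact force between the fingers and bolt below 0.5 N), for 0.3 s.
4. every offcut lies in the bin (x of oc1_mid in the frame of bin_in between -0.08 and 0.08 m and y of oc1_mid in the frame of bin_in between -0.08 and 0.08 m and z of oc1_mid in the frame of bin_in between 0 and 0.08 m and x of oc2_mid in the frame of bin_in between -0.08 and 0.08 m and y of oc2_mid in the frame of bin_in between -0.08 and 0.08 m and z of oc2_mid in the frame of bin_in between 0 and 0.08 m and x of oc3_mid in the frame of bin_in between -0.08 and 0.08 m and y of oc3_mid in the frame of bin_in between -0.08 and 0.08 m and z of oc3_mid in the frame of bin_in between 0 and 0.08 m and x of oc4_mid in the frame of bin_in between -0.08 and 0.08 m and y of oc4_mid in the frame of bin_in between -0.08 and 0.08 m and z of oc4_mid in the frame of bin_in between 0 and 0.08 m and x of oc5_mid in the frame of bin_in between -0.08 and 0.08 m and y of oc5_mid in the frame of bin_in between -0.08 and 0.08 m and z of oc5_mid in the frame of bin_in between 0 and 0.08 m and x of oc6_mid in the frame of bin_in between -0.08 and 0.08 m and y of oc6_mid in the frame of bin_in between -0.08 and 0.08 m and z of oc6_mid in the frame of bin_in between 0 and 0.08 m), for 0.2 s.
At the end, for the whole second after the job is handed in: Every offcut present lies at rest in the bin (its middle inside the walls and below the rim), the bolt is trapped (more than 9.5 mm in) with the keeper more than 22 mm across, and the stop bar is up again (all of step 4 and linear speed of each of oc1, oc2, oc3, oc4, oc5, oc6 below 0.03 m/s and value of joint bolt above 0.0095 m and value of joint keeper above 0.022 m and value of joint stop_bar below 0.002 m); the robot touches nothing.
It fails at once if an offcut is handled before the blade is locked (value of joint keeper below 0.022 m and (contact force between the fingers and oc1 above 2 N or contact force between the fingers and oc2 above 2 N or contact force between the fingers and oc3 above 2 N or contact force between the fingers and oc4 above 2 N or contact force between the fingers and oc5 above 2 N or contact force between the fingers and oc6 above 2 N)).
It fails at once if the bowl or a jar is shifted by more than 30 mm or tipped (distance of any of bowl, jar_blue, jar_ochre from where it was at the start of the episode above 0.03 m or angle between any of bowl, jar_blue, jar_ochre's own z axis and vertical above 0.35 rad).
Of oc1, oc2, oc3, oc4, oc5, oc6 only 4 to 6 are there at a start; the rules pass over those that are not, and their reading is None.
At some moment in a run one of oc1, oc2, oc3, oc4, oc5, oc6 may be knocked a few centimetres aside while the robot is not near it.
Once in a run the grip may slacken for a moment while it holds something.
It also fails if it takes over 210 s, if anything falls off the work surface, if the arm or the gripper's body presses on something with over 40 N, if the wrist force passes 120 N, or if a joint passes its speed limit or range.

## Robot

A 6-joint arm with a two-finger parallel gripper is mounted at the origin on the work surface. World frame = base frame: x ahead of the robot, y to its left, z up, the work surface at z = 0. Lengths are in m, angles in rad, forces in N, time in s.
With the tool pointing down it reaches from about 0.425 to 0.95 m from the base axis. Payload 3.5 kg.
Tool frame: the origin (TCP) lies at the very end of the fingers, on their centre line; the grasp point (between the pads) lies 19 mm behind it; z points along the fingers, y is the line along which they close (so a half turn about z gives the same grasp; the last joint's range is limited). The gripper opens to 85 mm and grips with 20 to 120 N. Pads are 22 mm wide; open, the fingers measure 114 mm over their backs; the gripper's body (76 mm by 85 mm) begins 54 mm behind the grasp point. The pads swing forward as they close: fully open they stand 13 mm farther back than shut.
Start: joints at [-1.478, 0.286, 1.577, -0, 1.279, -0.15], TCP at [0.162, -0.655, 0.192] pointing down, gripper open.
Joint ranges: [-2.77, 2.77], [-0.9, 2.22], [0.21, 2.48], [-1.53, 4.67], [0.24, 2.81], [-2.84, 2.84]. Speed limits (rad/s): [2.79, 2.79, 3.14, 3.14, 3.14, 3.14].

## Interface

Orientations are given as a unit quaternion [x, y, z, w].
In Python, from plant import ctrl, optics, sign_off gives the robot as it stands.
- The arm moves only by the shell command python3 -m creep 'ROWS' [FORCE]. ROWS is JSON, a list of rows, each an object of numbers: "x", "y", "z": the shift along the tool's x, y, z in mm; "rx", "ry", "rz": the turn, a rotation vector about the tool's x, y, z in degrees; "grip": the opening, from 0 (shut) to 1 (fully open). In form: [{"x": .., "y": .., "z": .., "rx": .., "ry": .., "rz": .., "grip": ..}, ...]. A call has exactly 10 rows; each row shifts and turns the commanded pose from where the row before left it, along the tool's axes as they then stand; what a row does not reach is not made up. A row lasts 1/12 s, in which the tool goes at most 41.7 mm and 7.16 degrees, less where a joint would pass 70% of its speed; a pose out of reach is approached as far as the arm can. A call with a gripper value outside its range is refused whole. The fingers move at their own pace and stop on an object; FORCE is the grip in N (left out, the last holds). Time passes only in rows, so rows that do not move let the fingers close, or fill a call up. It gives the time, the measured TCP pose, the force, the opening and the grip force at its end, in the units of the state.
- ctrl.get_state(): the state, without advancing time (a new reading comes with each control period).
- optics.read_camera(name): name is "side" or "top" or "wrist"; returns a dict with "color" (400x640x3 uint8, blue, green, red), "K" (3x3 intrinsics, pixels), "R" (3x3) and "t" (3): a world point X has camera coordinates R X + t. Camera axes: x right, y down, z forward; pixel columns grow to the right and rows downward; lengths in m; the calibration is good to about 2 mm. A picture is of the moment at which its call begins. There is no depth.
- sign_off(): hands the job in; it is judged then, once.
The state is a dict: "time": time; "qpos": joint angles; "dq": joint speeds; "joint_efforts": joint torques, N m; "eef_pos": TCP position; "tcp_rot": TCP orientation; "contact_force": force on the tool from outside, world axes, zero at the start; "wrist_torque": the same for the moment, N m; "opening": opening from 0.0 (shut) to 1.0 (fully open); "finger_force": force on a finger pad.
Only numpy, scipy, OpenCV 4.12 (cv2) and the standard library are available. Lean on these libraries where they do the work, as an engineer would, in place of code of your own. Each camera call takes 0.05 s, during which the arm holds its last target. There are 200 camera calls.

## Working session

There is one attempt and no reset: what is moved stays moved. The work goes in short steps, Python scripts to look and compute and a shell command to move; the robot and the scene stay as the last step left them, time stands still between calls to the robot, and variables do not carry over. Pictures are saved under pics/ and viewed, at most 14 in all, crops included, and the job is handed in when it is done.

```bash
mkdir -p pics; ls; python3 - <<'E'
from plant import ctrl, optics
import cv2
s=ctrl.get_state(); print({k:(v if not hasattr(v,'tolist') else v.tolist()) for k,v in s.items()})
for n in ("top","side"):
    c=optics.read_camera(n); cv2.imwrite(f"pics/{n}0.png",c["color"]); print(n,c["K"],c["R"],c["t"])
E
```

```text
pics
{'time': 0.0, 'qpos': [-1.4780047512541152, 0.2871883576850626, 1.5782018867419074, -2.1058895749535707e-05, 1.2786101372816998, -0.14999025397133287], 'dq': [0.0008290587342555523, 0.00046835078353871267, -0.0010886635949060356, 0.0017778650154170333, 0.0011849081258741142, 0.0004206678279585578], 'joint_efforts': [0.00033990565498243086, -40.59900641441345, -29.262508749961853, -0.00017365828625770519, 0.005920317198615521, -3.1916142262389258e-06], 'eef_pos': [0.162230365549305, -0.6544275401897038, 0.19091869845358556], 'tcp_rot': [0.9926400779587078, 0.1210959381670611, 2.4349623053435986e-05, -0.001203659696823104], 'contact_force': [-0.008713705437367585, -0.20668200271428852, 0.21957976600217602], 'wrist_torque': [-0.012677279494389376, 0.034252851535323404, 0.021583980036823564], 'finger_force': 0.0, 'opening': 0.9998956999624015}
top [[454.11824739   0.         324.76497375]
 [  0.         454.11824739 200.3669942 ]
 [  0.           0.           1.        ]] [[ 0.01662153 -0.99983722 -0.00701795]
 [-0.99913663 -0.01634178 -0.03819611]
 [ 0.03807521  0.00764676 -0.99924562]] [-0.0068859   0.52998894  1.14097997]
side [[464.77559806   0.         314.36019515]
 [  0.         464.77559806 203.0731135 ]
 [  0.           0.           1.        ]] [[-9.96070953e-01 -8.85572622e-02  5.18081723e-04]
 [-6.45695283e-02  7.22234002e-01 -6.88628217e-01]
 [ 6.06088533e-02 -6.85956017e-01 -7.25114412e-01]] [0.53032398 0.10559548 1.18137474]
```

View pics/top0.png

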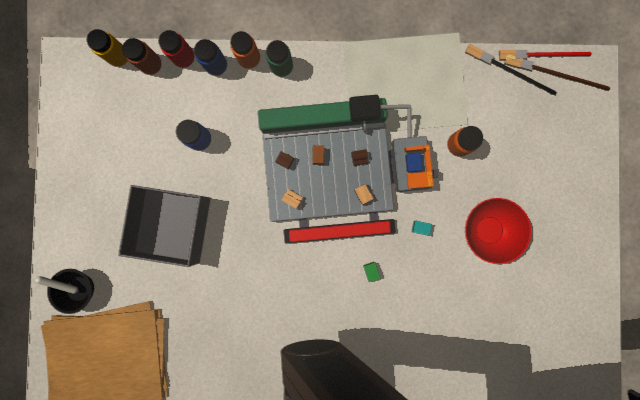

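View pics/side0.png

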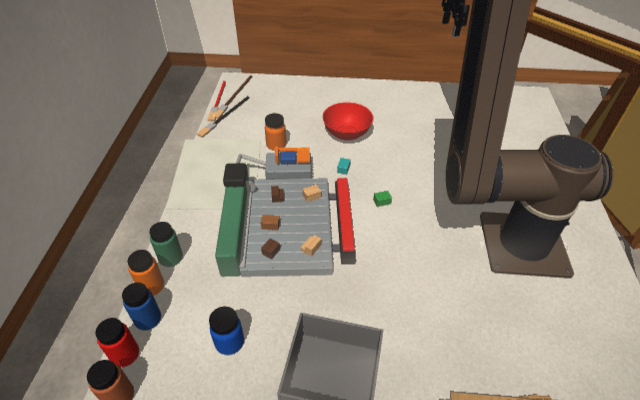

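The top view shows five offcuts at (285,159), (319,154), (360,157), (292,199) and (364,195). The red bar runs from (284,237) to (396,227), the bolt is at (415,162), and the bin is at (165,226). The side view agrees.

```bash
cat > h.py <<'E'
import numpy as np, cv2
from plant import ctrl, optics
from scipy.spatial.transform import Rotation as Ro
def w(c,u,v,z):
    d=c["R"].T@np.linalg.inv(c["K"])@np.array([u,v,1.]); o=-c["R"].T@c["t"]
    return o+d*(z-o[2])/d[2]
def px(c,X):
    p=c["K"]@(c["R"]@np.array(X)+c["t"]); return p[:2]/p[2]
def tool(target):   # shift in mm in tool axes
    s=ctrl.get_state(); return (Ro.from_quat(s["tcp_rot"]).inv().apply(np.array(target)-s["eef_pos"])*1000).round(1)
def mask_rect(c,fn,roi):
    b,g,r=[c["color"][...,i].astype(int) for i in range(3)]
    m=fn(b,g,r).astype(np.uint8); x0,y0,x1,y1=roi; k=np.zeros_like(m);k[y0:y1,x0:x1]=m[y0:y1,x0:x1]
    n,l,st,ce=cv2.connectedComponentsWithStats(k); i=1+np.argmax(st[1:,4])
    return np.argwhere(l==i)[:,::-1].astype(np.float32)
E
python3 - <<'E'
from h import *
c=optics.read_camera("top")
cv2.imwrite("pics/crop1.png",cv2.resize(c["color"][95:245,255:450],None,fx=4,fy=4,interpolation=cv2.INTER_CUBIC))
p=mask_rect(c,lambda b,g,r:(r>120)&(g<60)&(b<60),(270,210,410,250))
q=np.array([w(c,u,v,.045) for u,v in p]); m=q.mean(0); 
r=cv2.minAreaRect((q[:,:2]*1000).astype(np.float32)); print("bar",m,r)
p=mask_rect(c,lambda b,g,r:(b>70)&(r<60)&(b>g+25),(400,145,435,180))
q=np.array([w(c,u,v,.069) for u,v in p]); print("bolt",q.mean(0),cv2.minAreaRect((q[:,:2]*1000).astype(np.float32)))
E
```

```text
bar [ 0.45397926 -0.03485575  0.045     ] ((454.0054626464844, -34.788307189941406), (28.63990592956543, 247.73110961914062), 6.392392158508301)
bolt [ 0.62427606 -0.211742    0.069     ] ((624.2633056640625, -211.72975158691406), (42.333953857421875, 35.06163024902344), 6.643386363983154)
```

View pics/crop1.png

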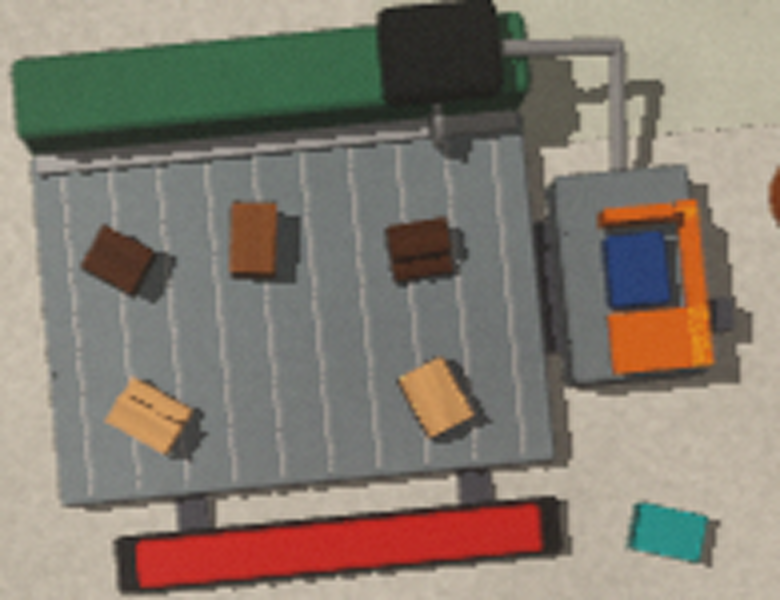

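Trimmer yaw is about 6.5°, since the bar and bolt sizes and angles agree. In the crop the keeper is open, the rebated blocks are pale-left (292,199) and dark-right (360,157), and the turquoise and green ones are decoys. Next I move over the bar with the fingers shut.

```bash
python3 -m creep '[{"x":30,"y":-13.7,"grip":0},{"x":30,"y":-13.7,"grip":0},{"x":30,"y":-13.7,"grip":0},{"x":30,"y":-13.7,"grip":0},{"x":30,"y":-13.7,"grip":0},{"x":30,"y":-13.7,"grip":0},{"x":30,"y":-13.7,"grip":0},{"x":30,"y":-13.7,"grip":0},{"x":30,"y":-13.7,"grip":0},{"x":30,"y":-13.7,"grip":0}]' 40; python3 -m creep '[{"rz":3.7,"grip":0},{"rz":3.7,"grip":0},{"x":10,"y":-40,"grip":0},{"x":10,"y":-40,"grip":0},{"x":10,"y":-40,"grip":0},{"x":10,"y":-40,"grip":0},{"x":10,"y":-40,"grip":0},{"x":10,"y":-40,"grip":0},{"x":10,"y":-40,"grip":0},{"x":10,"y":-40,"grip":0}]'
python3 - <<'E'
from h import *
s=ctrl.get_state(); print(Ro.from_quat(s["tcp_rot"]).as_matrix()[:,0], tool([.454,-.035,.055]))
E
```

```text
[9.70658090e-01 2.40463726e-01 2.63991371e-04] [ 432.1 -531.   137.3]$[0]: bad value
$[0]: bad value
```

```bash
python3 -m creep '[{"x":30,"y":-13.7,"z":0,"rx":0,"ry":0,"rz":0,"grip":0},{"x":30,"y":-13.7,"z":0,"rx":0,"ry":0,"rz":0,"grip":0},{"x":30,"y":-13.7,"z":0,"rx":0,"ry":0,"rz":0,"grip":0},{"x":30,"y":-13.7,"z":0,"rx":0,"ry":0,"rz":0,"grip":0},{"x":30,"y":-13.7,"z":0,"rx":0,"ry":0,"rz":0,"grip":0},{"x":30,"y":-13.7,"z":0,"rx":0,"ry":0,"rz":0,"grip":0},{"x":30,"y":-13.7,"z":0,"rx":0,"ry":0,"rz":0,"grip":0},{"x":30,"y":-13.7,"z":0,"rx":0,"ry":0,"rz":0,"grip":0},{"x":30,"y":-13.7,"z":0,"rx":0,"ry":0,"rz":0,"grip":0},{"x":30,"y":-13.7,"z":0,"rx":0,"ry":0,"rz":0,"grip":0}]' 40
```

```text
time: 0.98
eef_pos: [0.4215, -0.4487, 0.192]
tcp_rot: [0.993, 0.121, -0.0, -0.0]
contact_force: [-0.4, 0.4, 0.3]
opening: 0.002
finger_force: 0.0
```

All keys are needed.

```bash
python3 -m creep '[{"x":0,"y":0,"z":0,"rx":0,"ry":0,"rz":3.7,"grip":0},{"x":0,"y":0,"z":0,"rx":0,"ry":0,"rz":3.7,"grip":0},{"x":10,"y":-40,"z":0,"rx":0,"ry":0,"rz":0,"grip":0},{"x":10,"y":-40,"z":0,"rx":0,"ry":0,"rz":0,"grip":0},{"x":10,"y":-40,"z":0,"rx":0,"ry":0,"rz":0,"grip":0},{"x":10,"y":-40,"z":0,"rx":0,"ry":0,"rz":0,"grip":0},{"x":10,"y":-40,"z":0,"rx":0,"ry":0,"rz":0,"grip":0},{"x":10,"y":-40,"z":0,"rx":0,"ry":0,"rz":0,"grip":0},{"x":10,"y":-40,"z":0,"rx":0,"ry":0,"rz":0,"grip":0},{"x":10,"y":-40,"z":0,"rx":0,"ry":0,"rz":0,"grip":0}]'
python3 - <<'E'
from h import *
s=ctrl.get_state(); print(Ro.from_quat(s["tcp_rot"]).as_matrix()[:,0], tool([.454,-.035,.055]))
E
```

```text
time: 1.82
eef_pos: [0.4634, -0.1211, 0.1921]
tcp_rot: [0.998, 0.057, 0.0, -0.0]
contact_force: [1.1, 0.7, -0.3]
opening: -0.003
finger_force: 0.0
[9.93604257e-01 1.12918458e-01 4.95715887e-05] [  0.4 -86.5 137.1]
```

```bash
python3 -m creep '[{"x":0,"y":-30,"z":0,"rx":0,"ry":0,"rz":0,"grip":0},{"x":0,"y":-30,"z":0,"rx":0,"ry":0,"rz":0,"grip":0},{"x":0.4,"y":-26.5,"z":0,"rx":0,"ry":0,"rz":0,"grip":0},{"x":0,"y":0,"z":35,"rx":0,"ry":0,"rz":0,"grip":0},{"x":0,"y":0,"z":35,"rx":0,"ry":0,"rz":0,"grip":0},{"x":0,"y":0,"z":30,"rx":0,"ry":0,"rz":0,"grip":0},{"x":0,"y":0,"z":20,"rx":0,"ry":0,"rz":0,"grip":0},{"x":0,"y":0,"z":17,"rx":0,"ry":0,"rz":0,"grip":0},{"x":0,"y":0,"z":0,"rx":0,"ry":0,"rz":0,"grip":0},{"x":0,"y":0,"z":0,"rx":0,"ry":0,"rz":0,"grip":0}]'
python3 - <<'E'
from h import *
print(tool([.454,-.035,.045]))
c=optics.read_camera("wrist"); cv2.imwrite("pics/wr1.png",c["color"])
E
```

```text
time: 2.65
eef_pos: [0.4534, -0.0368, 0.0545]
tcp_rot: [0.998, 0.057, -0.001, -0.0]
contact_force: [-0.2, -0.8, 0.3]
opening: -0.0
finger_force: 0.0
[ 0.8 -1.7  9.5]
```

View pics/wr1.png

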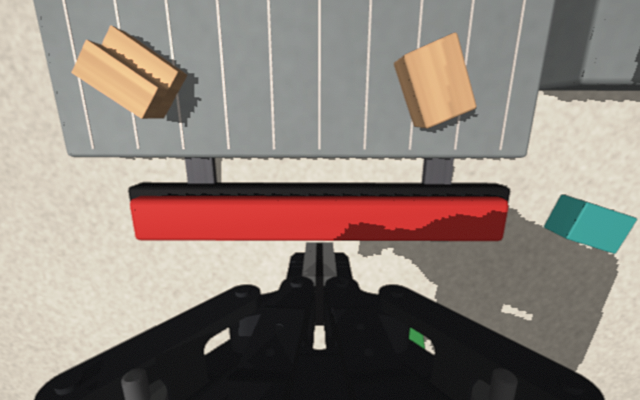

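The view shows the bar spanning columns 130–509, with the shut fingers at column 320, so they are centred on it. The tips lie near row 240. I'll check x by projection before pressing.

```bash
python3 - <<'E'
from h import *
c=optics.read_camera("wrist"); s=ctrl.get_state()
print(px(c,s["eef_pos"]),px(c,[.454,-.035,.045]), w(c,320,200,.045),w(c,320,240,.045), w(c,130,215,.045),w(c,509,215,.045), c["t"]@c["R"]*-1)
E
```

```text
[319.14588282 230.95637766] [315.32074649 226.30157771] [ 0.47236356 -0.03602866  0.045     ] [ 0.44461442 -0.03921538  0.045     ] [0.44803191 0.08721443 0.045     ] [ 0.47629805 -0.16099255  0.045     ] [ 0.52321017 -0.02954697  0.23745063]
```

```bash
python3 -m creep '[{"x":3,"y":0,"z":4,"rx":0,"ry":0,"rz":0,"grip":0},{"x":0,"y":0,"z":5,"rx":0,"ry":0,"rz":0,"grip":0},{"x":0,"y":0,"z":3,"rx":0,"ry":0,"rz":0,"grip":0},{"x":0,"y":0,"z":3,"rx":0,"ry":0,"rz":0,"grip":0},{"x":0,"y":0,"z":3,"rx":0,"ry":0,"rz":0,"grip":0},{"x":0,"y":0,"z":0,"rx":0,"ry":0,"rz":0,"grip":0},{"x":0,"y":0,"z":0,"rx":0,"ry":0,"rz":0,"grip":0},{"x":0,"y":0,"z":0,"rx":0,"ry":0,"rz":0,"grip":0},{"x":0,"y":0,"z":0,"rx":0,"ry":0,"rz":0,"grip":0},{"x":0,"y":0,"z":0,"rx":0,"ry":0,"rz":0,"grip":0}]'
python3 - <<'E'
from h import *
c=optics.read_camera("wrist"); cv2.imwrite("pics/wr2.png",cv2.resize(c["color"][150:300,100:540],None,fx=1.8,fy=1.8))
E
```

```text
time: 3.58
eef_pos: [0.4575, -0.0368, 0.0375]
tcp_rot: [0.998, 0.057, 0.0, 0.0]
contact_force: [0.3, 0.4, 0.3]
opening: 0.005
finger_force: 0.0
```

View pics/wr2.png

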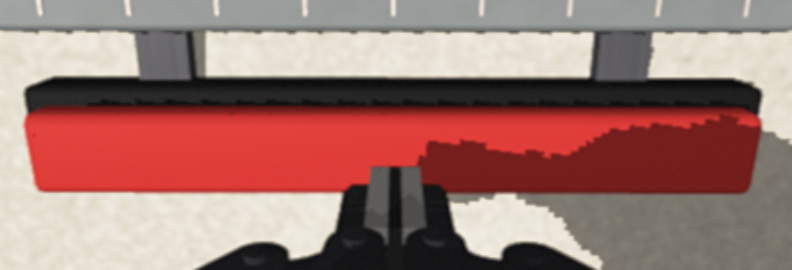

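```bash
python3 - <<'E'
from h import *
c=optics.read_camera("wrist"); s=ctrl.get_state()
e=s["eef_pos"];print(px(c,e),px(c,e+[0,0,.008]),px(c,e+[.011,0,0]),px(c,e-[.011,0,0]),s["contact_force"],s["eef_pos"],s["joint_efforts"])
c=optics.read_camera("side");print(px(c,e)); cv2.imwrite("pics/s2.png",cv2.resize(c["color"][150:280,270:420],None,fx=4,fy=4))
E
```

```text
[318.63041496 231.53215515] [318.61760955 236.23278464] [320.62705604 215.04245294] [316.69416228 247.52312635] [-0.68412091 -0.35391062 -0.06119314] [ 0.45746985 -0.03675581  0.03749298] [-7.86921555e-04 -2.41722912e+01 -2.41769564e+01  8.71286420e-05
 -4.02963406e-04 -1.39284279e-05]
[344.36372488 212.19509075]
```

View pics/s2.png

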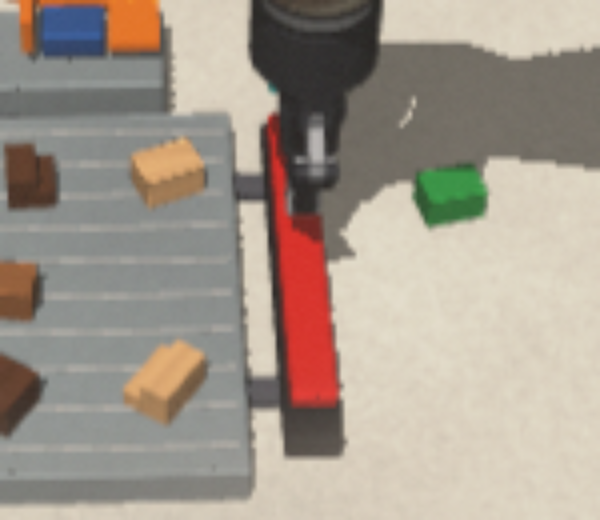

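The side view shows the tip at about (346,203), while the TCP projects to (344,212). So the real tips are about 10–15 mm higher than the TCP reading and not touching yet (force is 0). I'll keep going down gently.

```bash
python3 -m creep '[{"x":0,"y":0,"z":1,"rx":0,"ry":0,"rz":0,"grip":0},{"x":0,"y":0,"z":1,"rx":0,"ry":0,"rz":0,"grip":0},{"x":0,"y":0,"z":1,"rx":0,"ry":0,"rz":0,"grip":0},{"x":0,"y":0,"z":1,"rx":0,"ry":0,"rz":0,"grip":0},{"x":0,"y":0,"z":1,"rx":0,"ry":0,"rz":0,"grip":0},{"x":0,"y":0,"z":1,"rx":0,"ry":0,"rz":0,"grip":0},{"x":0,"y":0,"z":1,"rx":0,"ry":0,"rz":0,"grip":0},{"x":0,"y":0,"z":0,"rx":0,"ry":0,"rz":0,"grip":0},{"x":0,"y":0,"z":0,"rx":0,"ry":0,"rz":0,"grip":0},{"x":0,"y":0,"z":0,"rx":0,"ry":0,"rz":0,"grip":0}]'
```

```text
time: 4.57
eef_pos: [0.4574, -0.0367, 0.0304]
tcp_rot: [0.998, 0.057, 0.0, -0.0]
contact_force: [-1.0, -0.4, -0.6]
opening: -0.002
finger_force: 0.0
```

```bash
python3 -m creep '[{"x":0,"y":0,"z":1,"rx":0,"ry":0,"rz":0,"grip":0},{"x":0,"y":0,"z":1,"rx":0,"ry":0,"rz":0,"grip":0},{"x":0,"y":0,"z":1,"rx":0,"ry":0,"rz":0,"grip":0},{"x":0,"y":0,"z":0,"rx":0,"ry":0,"rz":0,"grip":0},{"x":0,"y":0,"z":0,"rx":0,"ry":0,"rz":0,"grip":0},{"x":0,"y":0,"z":0,"rx":0,"ry":0,"rz":0,"grip":0},{"x":0,"y":0,"z":0,"rx":0,"ry":0,"rz":0,"grip":0},{"x":0,"y":0,"z":0,"rx":0,"ry":0,"rz":0,"grip":0},{"x":0,"y":0,"z":0,"rx":0,"ry":0,"rz":0,"grip":0},{"x":0,"y":0,"z":0,"rx":0,"ry":0,"rz":0,"grip":0}]'; python3 - <<'E'
from h import *
c=optics.read_camera("wrist"); s=ctrl.get_state()
print(px(c,s["eef_pos"]))
d=optics.read_camera("side"); print(px(d,s["eef_pos"]))
a=np.zeros((600,800,3),np.uint8); a[:300]=cv2.resize(c["color"][200:275,220:420],(800,300)); a[300:,:400]=cv2.resize(d["color"][180:255,300:400],(400,300)); cv2.imwrite("pics/m3.png",a)
E
```

```text
time: 5.4
eef_pos: [0.4574, -0.0367, 0.0274]
tcp_rot: [0.998, 0.057, 0.0, 0.0]
contact_force: [0.6, -0.3, -0.6]
opening: -0.0
finger_force: 0.0
[318.67623777 231.52527484]
[344.22128778 214.81694577]
```

View pics/m3.png

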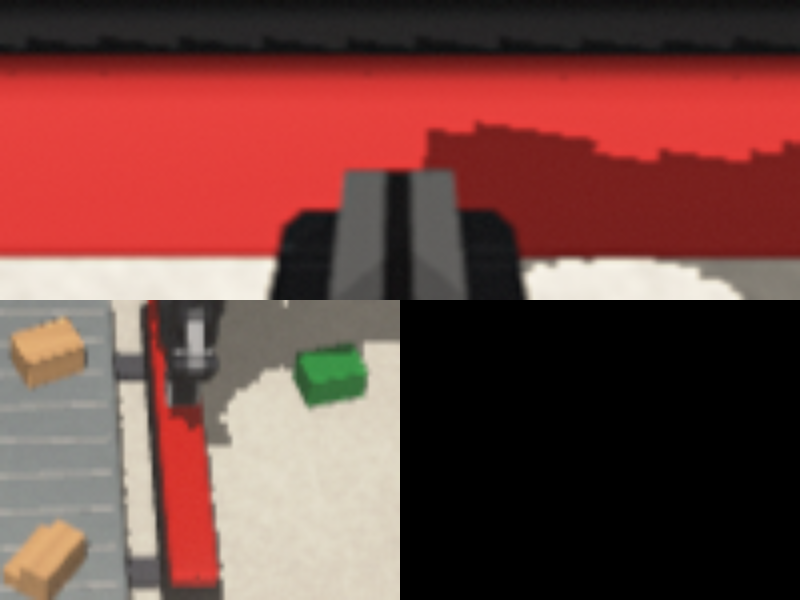

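Still no contact, and the tip stays at wrist row about 242, above the projected TCP. I'll continue down in small steps, watching the force.

```bash
python3 -m creep '[{"x":0,"y":0,"z":1,"rx":0,"ry":0,"rz":0,"grip":0},{"x":0,"y":0,"z":1,"rx":0,"ry":0,"rz":0,"grip":0},{"x":0,"y":0,"z":1,"rx":0,"ry":0,"rz":0,"grip":0},{"x":0,"y":0,"z":1,"rx":0,"ry":0,"rz":0,"grip":0},{"x":0,"y":0,"z":1,"rx":0,"ry":0,"rz":0,"grip":0},{"x":0,"y":0,"z":0,"rx":0,"ry":0,"rz":0,"grip":0},{"x":0,"y":0,"z":0,"rx":0,"ry":0,"rz":0,"grip":0},{"x":0,"y":0,"z":0,"rx":0,"ry":0,"rz":0,"grip":0},{"x":0,"y":0,"z":0,"rx":0,"ry":0,"rz":0,"grip":0},{"x":0,"y":0,"z":0,"rx":0,"ry":0,"rz":0,"grip":0}]'; python3 -c "
from h import *
print(ctrl.get_state()['contact_force'])"
```

```text
time: 6.33
eef_pos: [0.4574, -0.0368, 0.0224]
tcp_rot: [0.998, 0.057, 0.0, 0.0]
contact_force: [0.0, 0.1, 0.8]
opening: 0.001
finger_force: 0.0
[0.02922805 0.09631143 0.84903887]
```

```bash
python3 -m creep '[{"x":0,"y":0,"z":1,"rx":0,"ry":0,"rz":0,"grip":0},{"x":0,"y":0,"z":1,"rx":0,"ry":0,"rz":0,"grip":0},{"x":0,"y":0,"z":1,"rx":0,"ry":0,"rz":0,"grip":0},{"x":0,"y":0,"z":1,"rx":0,"ry":0,"rz":0,"grip":0},{"x":0,"y":0,"z":0,"rx":0,"ry":0,"rz":0,"grip":0},{"x":0,"y":0,"z":0,"rx":0,"ry":0,"rz":0,"grip":0},{"x":0,"y":0,"z":0,"rx":0,"ry":0,"rz":0,"grip":0},{"x":0,"y":0,"z":0,"rx":0,"ry":0,"rz":0,"grip":0},{"x":0,"y":0,"z":0,"rx":0,"ry":0,"rz":0,"grip":0},{"x":0,"y":0,"z":0,"rx":0,"ry":0,"rz":0,"grip":0}]'; python3 - <<'E'
from h import *
c=optics.read_camera("wrist"); s=ctrl.get_state()
d=optics.read_camera("top"); d2=optics.read_camera("side"); print(px(d,s["eef_pos"]))
a=np.zeros((600,800,3),np.uint8); a[:300]=cv2.resize(c["color"][175:325,120:520],(800,300)); a[300:,:400]=cv2.resize(d["color"][190:265,270:370],(400,300));a[300:,400:]=cv2.resize(d2["color"][180:255,300:400],(400,300)); cv2.imwrite("pics/m4.png",a)
E
```

```text
time: 7.17
eef_pos: [0.4574, -0.0367, 0.0184]
tcp_rot: [0.998, 0.057, 0.0, 0.0]
contact_force: [0.1, -0.1, 0.6]
opening: 0.004
finger_force: 0.0
[339.6378295  229.42288893]
```

View pics/m4.png

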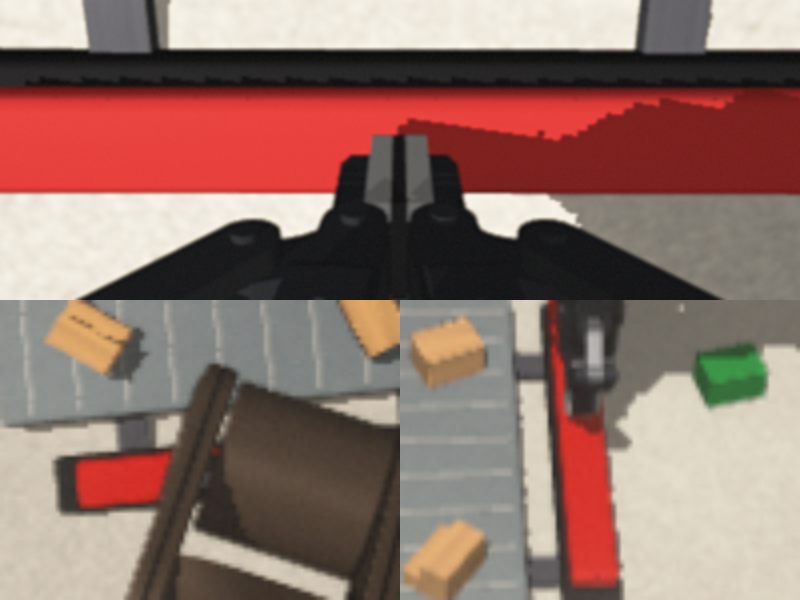

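```bash
python3 -m creep '[{"x":0,"y":0,"z":1,"rx":0,"ry":0,"rz":0,"grip":0},{"x":0,"y":0,"z":1,"rx":0,"ry":0,"rz":0,"grip":0},{"x":0,"y":0,"z":1,"rx":0,"ry":0,"rz":0,"grip":0},{"x":0,"y":0,"z":1,"rx":0,"ry":0,"rz":0,"grip":0},{"x":0,"y":0,"z":0,"rx":0,"ry":0,"rz":0,"grip":0},{"x":0,"y":0,"z":0,"rx":0,"ry":0,"rz":0,"grip":0},{"x":0,"y":0,"z":0,"rx":0,"ry":0,"rz":0,"grip":0},{"x":0,"y":0,"z":0,"rx":0,"ry":0,"rz":0,"grip":0},{"x":0,"y":0,"z":0,"rx":0,"ry":0,"rz":0,"grip":0},{"x":0,"y":0,"z":0,"rx":0,"ry":0,"rz":0,"grip":0}]'
```

```text
time: 8.15
eef_pos: [0.4574, -0.0367, 0.0144]
tcp_rot: [0.998, 0.057, 0.0, 0.0]
contact_force: [0.6, 0.5, -0.0]
opening: -0.001
finger_force: 0.0
```

```bash
python3 - <<'E'
from h import *
from scipy.optimize import least_squares
c=optics.read_camera("wrist"); d=optics.read_camera("side"); s=ctrl.get_state(); e=s["eef_pos"]
f=lambda X:np.r_[px(c,X)-[320,242.5],px(d,X)-[345,209]]
r=least_squares(f,e); print(r.x,r.fun,r.x-e,px(d,e),s["opening"])
cv2.imwrite("pics/m5.png",cv2.resize(d["color"][170:245,300:400],(800,600),interpolation=cv2.INTER_CUBIC))
E
```

```text
[ 0.46213705 -0.03704198  0.04395321] [ 0.16741652  0.52022903 -2.31649399  1.3118364 ] [ 0.00475301 -0.00031305  0.02958182] [343.98029129 218.12637409] 0.0007512232218023012
```

View pics/m5.png

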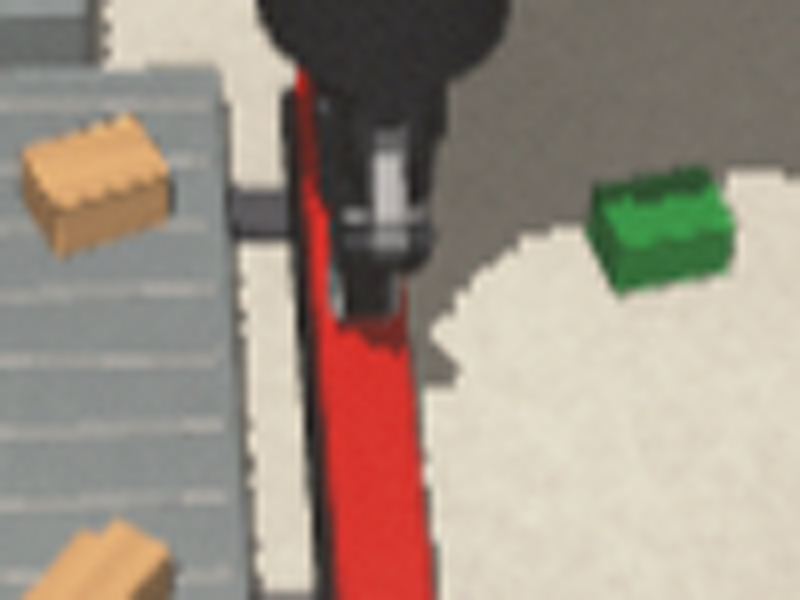

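The tip triangulates to about 29 mm above the reported TCP, and the shadow shows it 1–3 mm above the bar. The first contact will calibrate this offset.

```bash
python3 -m creep '[{"x":0,"y":0,"z":1,"rx":0,"ry":0,"rz":0,"grip":0},{"x":0,"y":0,"z":1,"rx":0,"ry":0,"rz":0,"grip":0},{"x":0,"y":0,"z":1,"rx":0,"ry":0,"rz":0,"grip":0},{"x":0,"y":0,"z":0,"rx":0,"ry":0,"rz":0,"grip":0},{"x":0,"y":0,"z":0,"rx":0,"ry":0,"rz":0,"grip":0},{"x":0,"y":0,"z":0,"rx":0,"ry":0,"rz":0,"grip":0},{"x":0,"y":0,"z":0,"rx":0,"ry":0,"rz":0,"grip":0},{"x":0,"y":0,"z":0,"rx":0,"ry":0,"rz":0,"grip":0},{"x":0,"y":0,"z":0,"rx":0,"ry":0,"rz":0,"grip":0},{"x":0,"y":0,"z":0,"rx":0,"ry":0,"rz":0,"grip":0}]'; python3 -m creep '[{"x":0,"y":0,"z":1,"rx":0,"ry":0,"rz":0,"grip":0},{"x":0,"y":0,"z":1,"rx":0,"ry":0,"rz":0,"grip":0},{"x":0,"y":0,"z":0,"rx":0,"ry":0,"rz":0,"grip":0},{"x":0,"y":0,"z":0,"rx":0,"ry":0,"rz":0,"grip":0},{"x":0,"y":0,"z":0,"rx":0,"ry":0,"rz":0,"grip":0},{"x":0,"y":0,"z":0,"rx":0,"ry":0,"rz":0,"grip":0},{"x":0,"y":0,"z":0,"rx":0,"ry":0,"rz":0,"grip":0},{"x":0,"y":0,"z":0,"rx":0,"ry":0,"rz":0,"grip":0},{"x":0,"y":0,"z":0,"rx":0,"ry":0,"rz":0,"grip":0},{"x":0,"y":0,"z":0,"rx":0,"ry":0,"rz":0,"grip":0}]'
```

```text
time: 9.08
eef_pos: [0.4573, -0.0367, 0.0113]
tcp_rot: [0.998, 0.057, -0.0, -0.0]
contact_force: [-0.3, 0.4, 0.2]
opening: -0.001
finger_force: 0.0
time: 9.92
eef_pos: [0.4573, -0.0367, 0.0093]
tcp_rot: [0.998, 0.057, -0.0, 0.0]
contact_force: [-0.0, -0.0, -0.2]
opening: -0.002
finger_force: 0.0
```

```bash
python3 -m creep '[{"x":0,"y":0,"z":1,"rx":0,"ry":0,"rz":0,"grip":0},{"x":0,"y":0,"z":1,"rx":0,"ry":0,"rz":0,"grip":0},{"x":0,"y":0,"z":1,"rx":0,"ry":0,"rz":0,"grip":0},{"x":0,"y":0,"z":0,"rx":0,"ry":0,"rz":0,"grip":0},{"x":0,"y":0,"z":0,"rx":0,"ry":0,"rz":0,"grip":0},{"x":0,"y":0,"z":0,"rx":0,"ry":0,"rz":0,"grip":0},{"x":0,"y":0,"z":0,"rx":0,"ry":0,"rz":0,"grip":0},{"x":0,"y":0,"z":0,"rx":0,"ry":0,"rz":0,"grip":0},{"x":0,"y":0,"z":0,"rx":0,"ry":0,"rz":0,"grip":0},{"x":0,"y":0,"z":0,"rx":0,"ry":0,"rz":0,"grip":0}]'; python3 -m creep '[{"x":0,"y":0,"z":1,"rx":0,"ry":0,"rz":0,"grip":0},{"x":0,"y":0,"z":1,"rx":0,"ry":0,"rz":0,"grip":0},{"x":0,"y":0,"z":1,"rx":0,"ry":0,"rz":0,"grip":0},{"x":0,"y":0,"z":0,"rx":0,"ry":0,"rz":0,"grip":0},{"x":0,"y":0,"z":0,"rx":0,"ry":0,"rz":0,"grip":0},{"x":0,"y":0,"z":0,"rx":0,"ry":0,"rz":0,"grip":0},{"x":0,"y":0,"z":0,"rx":0,"ry":0,"rz":0,"grip":0},{"x":0,"y":0,"z":0,"rx":0,"ry":0,"rz":0,"grip":0},{"x":0,"y":0,"z":0,"rx":0,"ry":0,"rz":0,"grip":0},{"x":0,"y":0,"z":0,"rx":0,"ry":0,"rz":0,"grip":0}]'
```

```text
time: 10.75
eef_pos: [0.4573, -0.0367, 0.0063]
tcp_rot: [0.998, 0.057, -0.0, -0.0]
contact_force: [0.3, 0.1, 0.6]
opening: -0.001
finger_force: 0.0
time: 11.58
eef_pos: [0.4575, -0.0368, 0.0034]
tcp_rot: [0.998, 0.057, 0.0, 0.0]
contact_force: [-0.8, 0.4, 2.5]
opening: -0.001
finger_force: 1.1
```

Contact at eef z about 0.0035–0.004, so the tip is about 41 mm above the reported TCP. Now I press the full stroke, hold, and check the force.

```bash
python3 -m creep '[{"x":0,"y":0,"z":1.5,"rx":0,"ry":0,"rz":0,"grip":0},{"x":0,"y":0,"z":1.5,"rx":0,"ry":0,"rz":0,"grip":0},{"x":0,"y":0,"z":1.5,"rx":0,"ry":0,"rz":0,"grip":0},{"x":0,"y":0,"z":1.5,"rx":0,"ry":0,"rz":0,"grip":0},{"x":0,"y":0,"z":1,"rx":0,"ry":0,"rz":0,"grip":0},{"x":0,"y":0,"z":0,"rx":0,"ry":0,"rz":0,"grip":0},{"x":0,"y":0,"z":0,"rx":0,"ry":0,"rz":0,"grip":0},{"x":0,"y":0,"z":0,"rx":0,"ry":0,"rz":0,"grip":0},{"x":0,"y":0,"z":0,"rx":0,"ry":0,"rz":0,"grip":0},{"x":0,"y":0,"z":0,"rx":0,"ry":0,"rz":0,"grip":0}]'
```

```text
time: 12.42
eef_pos: [0.4575, -0.0368, -0.0022]
tcp_rot: [0.998, 0.057, -0.001, -0.0]
contact_force: [-4.4, 1.1, 14.7]
opening: 0.002
finger_force: 7.3
```

14.7 N is above the 8.5 N full-down force, so the bar is on its stop and was pressed near its middle. Now I lift and hover over the bolt.

```bash
python3 -m creep '[{"x":0,"y":0,"z":-10,"rx":0,"ry":0,"rz":0,"grip":0},{"x":0,"y":0,"z":-20,"rx":0,"ry":0,"rz":0,"grip":0},{"x":0,"y":0,"z":-30,"rx":0,"ry":0,"rz":0,"grip":0},{"x":0,"y":0,"z":-30,"rx":0,"ry":0,"rz":0,"grip":0},{"x":0,"y":0,"z":-30,"rx":0,"ry":0,"rz":0,"grip":0},{"x":0,"y":20,"z":-20,"rx":0,"ry":0,"rz":0,"grip":0},{"x":0,"y":30,"z":0,"rx":0,"ry":0,"rz":0,"grip":0},{"x":20,"y":25,"z":0,"rx":0,"ry":0,"rz":0,"grip":0},{"x":25,"y":25,"z":0,"rx":0,"ry":0,"rz":0,"grip":0},{"x":25,"y":25,"z":0,"rx":0,"ry":0,"rz":0,"grip":0}]'; python3 -m creep '[{"x":25,"y":25,"z":0,"rx":0,"ry":0,"rz":0,"grip":0},{"x":25,"y":25,"z":0,"rx":0,"ry":0,"rz":0,"grip":0},{"x":25,"y":18,"z":0,"rx":0,"ry":0,"rz":0,"grip":0},{"x":0,"y":0,"z":0,"rx":0,"ry":0,"rz":0,"grip":0},{"x":0,"y":0,"z":0,"rx":0,"ry":0,"rz":0,"grip":0},{"x":0,"y":0,"z":0,"rx":0,"ry":0,"rz":0,"grip":0},{"x":0,"y":0,"z":0,"rx":0,"ry":0,"rz":0,"grip":0},{"x":0,"y":0,"z":0,"rx":0,"ry":0,"rz":0,"grip":0},{"x":0,"y":0,"z":0,"rx":0,"ry":0,"rz":0,"grip":0},{"x":0,"y":0,"z":0,"rx":0,"ry":0,"rz":0,"grip":0}]'; python3 - <<'E'
from h import *
c=optics.read_camera("wrist"); s=ctrl.get_state()
cv2.imwrite("pics/b1.png",c["color"]); 
p=mask_rect(c,lambda b,g,r:(b>70)&(r<70)&(b>g+25),(100,60,560,350))
q=np.array([w(c,u,v,.069) for u,v in p]); R=cv2.minAreaRect((q[:,:2]*1000).astype(np.float32)); print("bolt",R,tool([R[0][0]/1000,R[0][1]/1000,.03]))
E
```

```text
time: 13.25
eef_pos: [0.5413, -0.154, 0.1357]
tcp_rot: [0.998, 0.056, -0.0, -0.0]
contact_force: [0.4, -0.1, 0.3]
opening: 0.004
finger_force: 0.0
time: 14.08
eef_pos: [0.623, -0.2116, 0.1369]
tcp_rot: [0.998, 0.057, 0.0, 0.0]
contact_force: [0.7, -0.6, 0.6]
opening: 0.002
finger_force: 0.0
bolt ((628.7199096679688, -213.42608642578125), (43.29811096191406, 34.34212875366211), 6.521663665771484) [  5.4   2.3 106.8]
```

View pics/b1.png

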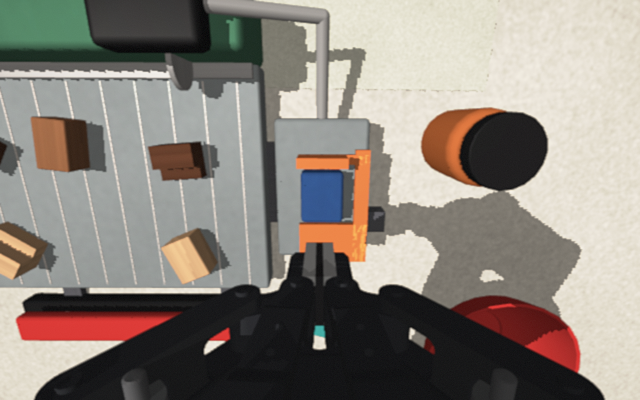

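The bolt top centre is at (321,195) in the wrist view, with the jar well to the right and the conduit beyond the housing. I'll aim 2–3 mm past the bolt's middle and lower to just above it.

```bash
python3 -m creep '[{"x":7,"y":2,"z":0,"rx":0,"ry":0,"rz":0,"grip":0},{"x":0,"y":0,"z":25,"rx":0,"ry":0,"rz":0,"grip":0},{"x":0,"y":0,"z":25,"rx":0,"ry":0,"rz":0,"grip":0},{"x":0,"y":0,"z":20,"rx":0,"ry":0,"rz":0,"grip":0},{"x":0,"y":0,"z":15,"rx":0,"ry":0,"rz":0,"grip":0},{"x":0,"y":0,"z":10,"rx":0,"ry":0,"rz":0,"grip":0},{"x":0,"y":0,"z":5,"rx":0,"ry":0,"rz":0,"grip":0},{"x":0,"y":0,"z":0,"rx":0,"ry":0,"rz":0,"grip":0},{"x":0,"y":0,"z":0,"rx":0,"ry":0,"rz":0,"grip":0},{"x":0,"y":0,"z":0,"rx":0,"ry":0,"rz":0,"grip":0}]';python3 -m creep '[{"x":0,"y":0,"z":2,"rx":0,"ry":0,"rz":0,"grip":0},{"x":0,"y":0,"z":2,"rx":0,"ry":0,"rz":0,"grip":0},{"x":0,"y":0,"z":2,"rx":0,"ry":0,"rz":0,"grip":0},{"x":0,"y":0,"z":2,"rx":0,"ry":0,"rz":0,"grip":0},{"x":0,"y":0,"z":2,"rx":0,"ry":0,"rz":0,"grip":0},{"x":0,"y":0,"z":0,"rx":0,"ry":0,"rz":0,"grip":0},{"x":0,"y":0,"z":0,"rx":0,"ry":0,"rz":0,"grip":0},{"x":0,"y":0,"z":0,"rx":0,"ry":0,"rz":0,"grip":0},{"x":0,"y":0,"z":0,"rx":0,"ry":0,"rz":0,"grip":0},{"x":0,"y":0,"z":0,"rx":0,"ry":0,"rz":0,"grip":0}]'
```

```text
time: 14.97
eef_pos: [0.6316, -0.2138, 0.038]
tcp_rot: [0.998, 0.057, 0.001, 0.001]
contact_force: [-0.6, 0.3, -0.6]
opening: -0.006
finger_force: 0.0
time: 15.8
eef_pos: [0.6308, -0.2134, 0.0271]
tcp_rot: [0.998, 0.057, 0.0, 0.0]
contact_force: [-2.3, 0.5, 5.6]
opening: 0.005
finger_force: 2.5
```

```bash
python3 -m creep '[{"x":0,"y":0,"z":3,"rx":0,"ry":0,"rz":0,"grip":0},{"x":0,"y":0,"z":3,"rx":0,"ry":0,"rz":0,"grip":0},{"x":0,"y":0,"z":3,"rx":0,"ry":0,"rz":0,"grip":0},{"x":0,"y":0,"z":3,"rx":0,"ry":0,"rz":0,"grip":0},{"x":0,"y":0,"z":2,"rx":0,"ry":0,"rz":0,"grip":0},{"x":0,"y":0,"z":0.5,"rx":0,"ry":0,"rz":0,"grip":0},{"x":0,"y":0,"z":0,"rx":0,"ry":0,"rz":0,"grip":0},{"x":0,"y":0,"z":0,"rx":0,"ry":0,"rz":0,"grip":0},{"x":0,"y":0,"z":0,"rx":0,"ry":0,"rz":0,"grip":0},{"x":0,"y":0,"z":0,"rx":0,"ry":0,"rz":0,"grip":0}]'
```

```text
time: 16.63
eef_pos: [0.6309, -0.2134, 0.014]
tcp_rot: [0.998, 0.057, 0.0, 0.0]
contact_force: [-3.3, 2.0, 9.3]
opening: -0.002
finger_force: 5.1
```

```bash
python3 -m creep '[{"x":0,"y":0,"z":1.5,"rx":0,"ry":0,"rz":0,"grip":0},{"x":0,"y":0,"z":0.5,"rx":0,"ry":0,"rz":0,"grip":0},{"x":2,"y":0,"z":0,"rx":0,"ry":0,"rz":0,"grip":0},{"x":2,"y":0,"z":0,"rx":0,"ry":0,"rz":0,"grip":0},{"x":2,"y":0,"z":0,"rx":0,"ry":0,"rz":0,"grip":0},{"x":2,"y":0,"z":0,"rx":0,"ry":0,"rz":0,"grip":0},{"x":2,"y":0,"z":0,"rx":0,"ry":0,"rz":0,"grip":0},{"x":2,"y":0,"z":0,"rx":0,"ry":0,"rz":0,"grip":0},{"x":0,"y":0,"z":0,"rx":0,"ry":0,"rz":0,"grip":0},{"x":0,"y":0,"z":0,"rx":0,"ry":0,"rz":0,"grip":0}]'
```

```text
time: 17.47
eef_pos: [0.6416, -0.213, 0.012]
tcp_rot: [0.998, 0.057, -0.001, 0.001]
contact_force: [-6.5, -0.4, 10.8]
opening: -0.002
finger_force: 5.7
```

```bash
python3 -m creep '[{"x":2,"y":0,"z":0,"rx":0,"ry":0,"rz":0,"grip":0},{"x":2,"y":0,"z":0,"rx":0,"ry":0,"rz":0,"grip":0},{"x":2,"y":0,"z":0,"rx":0,"ry":0,"rz":0,"grip":0},{"x":2,"y":0,"z":0,"rx":0,"ry":0,"rz":0,"grip":0},{"x":2,"y":0,"z":0,"rx":0,"ry":0,"rz":0,"grip":0},{"x":2,"y":0,"z":0,"rx":0,"ry":0,"rz":0,"grip":0},{"x":0,"y":0,"z":0,"rx":0,"ry":0,"rz":0,"grip":0},{"x":0,"y":0,"z":0,"rx":0,"ry":0,"rz":0,"grip":0},{"x":0,"y":0,"z":0,"rx":0,"ry":0,"rz":0,"grip":0},{"x":0,"y":0,"z":0,"rx":0,"ry":0,"rz":0,"grip":0}]'; python3 - <<'E'
from h import *
d=optics.read_camera("side"); cv2.imwrite("pics/s6.png",cv2.resize(d["color"][110:200,240:360],(800,600),interpolation=cv2.INTER_CUBIC))
E
```

```text
time: 18.3
eef_pos: [0.6532, -0.2117, 0.0119]
tcp_rot: [0.998, 0.057, -0.002, 0.001]
contact_force: [-6.8, -0.7, 12.3]
opening: -0.0
finger_force: 5.6
```

View pics/s6.png

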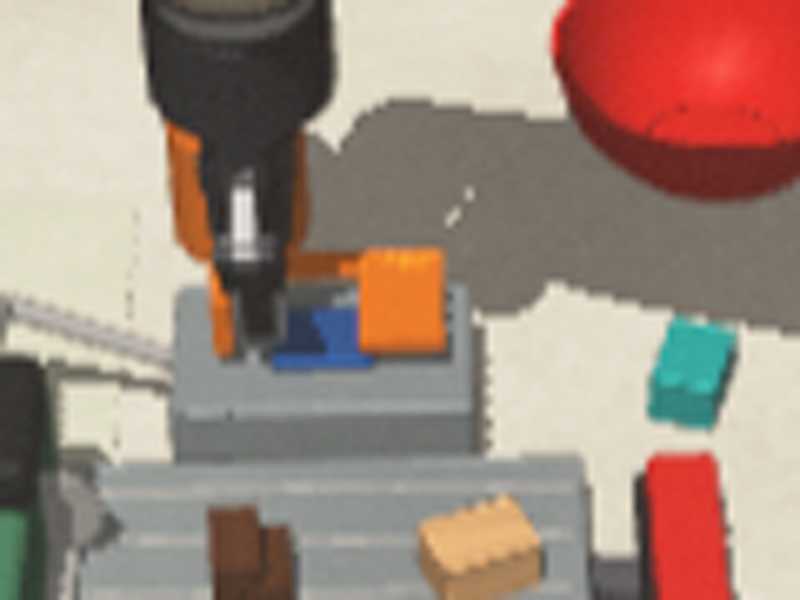

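The side view shows the bolt down and the orange plate at (225,310) against the fingertip, with the tongue (400,300) starting over the bolt. I continue pushing.

```bash
python3 -m creep '[{"x":2,"y":0,"z":0,"rx":0,"ry":0,"rz":0,"grip":0},{"x":2,"y":0,"z":0,"rx":0,"ry":0,"rz":0,"grip":0},{"x":2,"y":0,"z":0,"rx":0,"ry":0,"rz":0,"grip":0},{"x":2,"y":0,"z":0,"rx":0,"ry":0,"rz":0,"grip":0},{"x":2,"y":0,"z":0,"rx":0,"ry":0,"rz":0,"grip":0},{"x":2,"y":0,"z":0,"rx":0,"ry":0,"rz":0,"grip":0},{"x":2,"y":0,"z":0,"rx":0,"ry":0,"rz":0,"grip":0},{"x":0,"y":0,"z":0,"rx":0,"ry":0,"rz":0,"grip":0},{"x":0,"y":0,"z":0,"rx":0,"ry":0,"rz":0,"grip":0},{"x":0,"y":0,"z":0,"rx":0,"ry":0,"rz":0,"grip":0}]'
```

```text
time: 19.18
eef_pos: [0.6666, -0.2096, 0.0093]
tcp_rot: [0.998, 0.057, -0.002, 0.0]
contact_force: [-4.4, -2.5, 4.0]
opening: -0.001
finger_force: 2.5
```

```bash
python3 -m creep '[{"x":0,"y":0,"z":-1,"rx":0,"ry":0,"rz":0,"grip":0},{"x":1.5,"y":0,"z":0,"rx":0,"ry":0,"rz":0,"grip":0},{"x":1.5,"y":0,"z":0,"rx":0,"ry":0,"rz":0,"grip":0},{"x":1,"y":0,"z":0,"rx":0,"ry":0,"rz":0,"grip":0},{"x":1,"y":0,"z":0,"rx":0,"ry":0,"rz":0,"grip":0},{"x":1,"y":0,"z":0,"rx":0,"ry":0,"rz":0,"grip":0},{"x":0,"y":0,"z":0,"rx":0,"ry":0,"rz":0,"grip":0},{"x":0,"y":0,"z":0,"rx":0,"ry":0,"rz":0,"grip":0},{"x":0,"y":0,"z":0,"rx":0,"ry":0,"rz":0,"grip":0},{"x":0,"y":0,"z":0,"rx":0,"ry":0,"rz":0,"grip":0}]'; python3 - <<'E'
from h import *
d=optics.read_camera("side"); cv2.imwrite("pics/s7.png",cv2.resize(d["color"][110:200,240:360],(600,450),interpolation=cv2.INTER_CUBIC))
E
```

```text
time: 20.02
eef_pos: [0.6709, -0.2087, 0.0095]
tcp_rot: [0.998, 0.057, -0.004, -0.0]
contact_force: [-9.0, -2.4, 2.6]
opening: 0.001
finger_force: 4.6
```

View pics/s7.png

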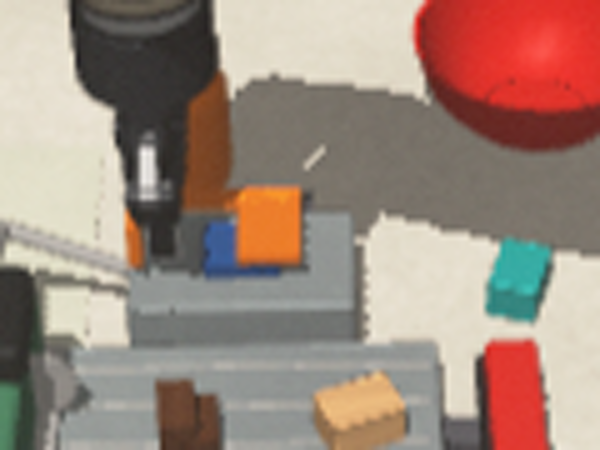

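The tongue now covers roughly half the bolt, and the x force rose to 9 N, so the keeper is near its stop. A last nudge, then back off, lift and inspect from above.

```bash
python3 -m creep '[{"x":1,"y":0,"z":0,"rx":0,"ry":0,"rz":0,"grip":0},{"x":1,"y":0,"z":0,"rx":0,"ry":0,"rz":0,"grip":0},{"x":0,"y":0,"z":0,"rx":0,"ry":0,"rz":0,"grip":0},{"x":-5,"y":0,"z":-1,"rx":0,"ry":0,"rz":0,"grip":0},{"x":-1,"y":0,"z":-15,"rx":0,"ry":0,"rz":0,"grip":0},{"x":0,"y":0,"z":-30,"rx":0,"ry":0,"rz":0,"grip":0},{"x":0,"y":0,"z":-40,"rx":0,"ry":0,"rz":0,"grip":0},{"x":-20,"y":0,"z":-35,"rx":0,"ry":0,"rz":0,"grip":0},{"x":-20,"y":0,"z":-10,"rx":0,"ry":0,"rz":0,"grip":0},{"x":0,"y":0,"z":0,"rx":0,"ry":0,"rz":0,"grip":0}]'; python3 - <<'E'
from h import *
c=optics.read_camera("wrist"); 
cv2.imwrite("pics/b2.png",cv2.resize(c["color"][80:280,0:400],(800,400)))
p=mask_rect(c,lambda b,g,r:(b>70)&(r<70)&(b>g+25),(200,60,460,350))
q=np.array([w(c,u,v,.057)[:2] for u,v in p])*1000; R=cv2.minAreaRect(q.astype(np.float32)); print("bolt vis",R)
print(ctrl.get_state()["eef_pos"])
E
```

```text
time: 20.9
eef_pos: [0.6322, -0.2146, 0.149]
tcp_rot: [0.998, 0.057, 0.005, 0.003]
contact_force: [0.2, -0.0, -0.2]
opening: -0.001
finger_force: 0.0
bolt vis ((640.1284790039062, -212.12367248535156), (20.549598693847656, 34.127174377441406), 6.392331600189209)
[ 0.6319016  -0.21380999  0.14587967]
```

View pics/b2.png

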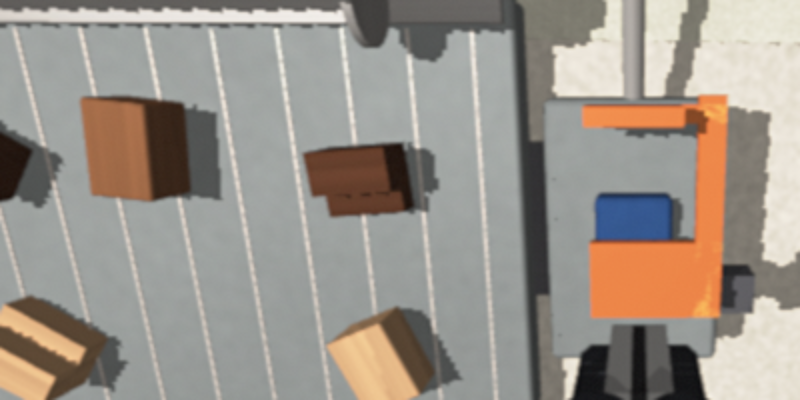

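With 20.5 mm of the bolt visible out of 44, the tongue edge is 1.5 mm past its middle, which puts the keeper at about 29.5 mm, fully across with nothing touching. Now I work out the offcut poses and bin by code.

```bash
cat >> h.py <<'E'
def blobs(c,z=.056,off=(0,0),roi=None,amin=40):
    b,g,r=[c["color"][...,i].astype(int) for i in range(3)]
    m=((r>b+14)&(r>g+8)).astype(np.uint8); out=[]
    n,l,st,ce=cv2.connectedComponentsWithStats(m)
    for i in range(1,n):
        if st[i,4]<amin: continue
        p=np.argwhere(l==i)[:,::-1]; q=np.array([w(c,u,v,z)[:2] for u,v in p])+off
        B=(q-[.6062,-.0178])@np.array([[.9936,-.1132],[.1132,.9936]])   # bed frame
        if abs(B[:,0].mean())<.11 and abs(B[:,1].mean())<.155:
            R=cv2.minAreaRect((q*1000).astype(np.float32))
            out.append((np.round(R[0],1),np.round(R[1],1),round(R[2],1),np.median(c["color"][l==i],axis=0).astype(int)))
    return out
E
python3 - <<'E'
from h import *
c=optics.read_camera("top"); c["color"]=cv2.imread("pics/top0.png")
for o in blobs(c,off=(.003,-.001)): print(*o)
b=[w(c,u,v,.09)[:2].round(3) for u,v in ((131,186),(208,198),(192,265),(121,252))]; print(b,np.mean(b,0))
for n,(u,v),z in (("jb",(192,134),.1),("jo",(468,138),.1)): print(n,w(c,u,v,z))
c=optics.read_camera("wrist")
for o in blobs(c,off=(-.0015,.001),amin=200): print("w",*o)
E
```

```text
[539.5 -14.4] [ 976.6 1514.6] 0.8 [159 175 186]
[644.4  18.9] [44.2 29.4] 0.9 [ 46  77 127]
[639.3 -82.8] [33.9 36.9] 10.2 [33 46 73]
[630.3 102. ] [37.2 29.6] 64.3 [39 53 82]
[548.8 -93.1] [43.1 33.8] 29.3 [ 87 141 192]
[534.7  80.7] [44.8 33.8] 60.0 [ 94 147 199]
[array([0.554, 0.461]), array([0.528, 0.277]), array([0.37 , 0.311]), array([0.397, 0.479])] [0.46225 0.382  ]
jb [0.67785517 0.31634419 0.1       ]
jo [ 0.67835503 -0.33207511  0.1       ]
w [656.6  11.4] [45.4 72.4] 89.6 [ 71 106 160]
w [629.   64.6] [ 9.2 26.6] 80.8 [15 22 34]
w [642.5 -85.7] [34.4 44.9] 11.3 [ 44  62 100]
w [537.8  66.6] [46.7 55.9] 63.1 [ 62  81 102]
w [552.5 -97.1] [47.6 43. ] 29.3 [134 182 228]
```

Five offcuts are present. The sizes match oc1 (pale plain), oc2 (brown plain), oc3 (dark plain), oc4 (pale rebated) and oc6 (dark rebated). The bin centre is at about (0.462, 0.384). oc1 goes first.

```bash
python3 -m creep '[{"x":-17.2,"y":-32.4,"z":0,"rx":0,"ry":0,"rz":0,"grip":0.75},{"x":-17.2,"y":-32.4,"z":0,"rx":0,"ry":0,"rz":0,"grip":0.75},{"x":-17.2,"y":-32.4,"z":0,"rx":0,"ry":0,"rz":0,"grip":0.75},{"x":-17.2,"y":-32.4,"z":0,"rx":0,"ry":0,"rz":0,"grip":0.75},{"x":0,"y":0,"z":0,"rx":0,"ry":0,"rz":-5.7,"grip":0.75},{"x":0,"y":0,"z":0,"rx":0,"ry":0,"rz":-5.7,"grip":0.75},{"x":0,"y":0,"z":0,"rx":0,"ry":0,"rz":-5.7,"grip":0.75},{"x":0,"y":0,"z":0,"rx":0,"ry":0,"rz":-5.7,"grip":0.75},{"x":0,"y":0,"z":0,"rx":0,"ry":0,"rz":0,"grip":0.75},{"x":0,"y":0,"z":0,"rx":0,"ry":0,"rz":0,"grip":0.75}]' 40
python3 - <<'E'
from h import *
s=ctrl.get_state(); M=Ro.from_quat(s["tcp_rot"]).as_matrix(); print(np.degrees(np.arctan2(M[1,0],M[0,0])),tool([.549,-.093,-.005]),s["opening"],s["qpos"])
c=optics.read_camera("wrist"); cv2.imwrite("pics/tmp.png",c["color"])
for o in blobs(c,off=(-.0015,.001),amin=200): print("w",*o)
E
```

```text
time: 21.88
eef_pos: [0.5472, -0.0917, 0.1401]
tcp_rot: [0.968, 0.252, -0.001, -0.001]
contact_force: [-0.2, 0.9, 0.1]
opening: 0.748
finger_force: 0.0
29.194456014652104 [  1.2   2.4 145.1] 0.7482209903952185 [-3.49049065e-01  7.38217424e-02  1.91974265e+00  3.13318499e-04
  1.15075632e+00  7.12081484e-01]
w [616.2  84.7] [15.5 38.5] 29.1 [14 20 32]
w [642.1  17.9] [33.2 44.7] 89.1 [ 69 103 155]
w [547.9  89.2] [83.1 55.8] 48.6 [130 176 220]
w [639.6 -81.6] [36.  37.3] 10.5 [38 55 88]
w [549.3 -91.2] [46.  31.7] 29.2 [126 172 220]
```

```bash
python3 -m creep '[{"x":1,"y":1.5,"z":30,"rx":0,"ry":0,"rz":0,"grip":0.75},{"x":0,"y":0,"z":30,"rx":0,"ry":0,"rz":0,"grip":0.75},{"x":0,"y":0,"z":30,"rx":0,"ry":0,"rz":0,"grip":0.75},{"x":0,"y":0,"z":25,"rx":0,"ry":0,"rz":0,"grip":0.75},{"x":0,"y":0,"z":15,"rx":0,"ry":0,"rz":0,"grip":0.75},{"x":0,"y":0,"z":10,"rx":0,"ry":0,"rz":0,"grip":0.75},{"x":0,"y":0,"z":4,"rx":0,"ry":0,"rz":0,"grip":0.75},{"x":0,"y":0,"z":0,"rx":0,"ry":0,"rz":0,"grip":0.75},{"x":0,"y":0,"z":0,"rx":0,"ry":0,"rz":0,"grip":0.75},{"x":0,"y":0,"z":0,"rx":0,"ry":0,"rz":0,"grip":0.75}]'; python3 -m creep '[{"x":0,"y":0,"z":0,"rx":0,"ry":0,"rz":0,"grip":0},{"x":0,"y":0,"z":0,"rx":0,"ry":0,"rz":0,"grip":0},{"x":0,"y":0,"z":0,"rx":0,"ry":0,"rz":0,"grip":0},{"x":0,"y":0,"z":0,"rx":0,"ry":0,"rz":0,"grip":0},{"x":0,"y":0,"z":0,"rx":0,"ry":0,"rz":0,"grip":0},{"x":0,"y":0,"z":0,"rx":0,"ry":0,"rz":0,"grip":0},{"x":0,"y":0,"z":-10,"rx":0,"ry":0,"rz":0,"grip":0},{"x":0,"y":0,"z":-30,"rx":0,"ry":0,"rz":0,"grip":0},{"x":0,"y":0,"z":-40,"rx":0,"ry":0,"rz":0,"grip":0},{"x":0,"y":0,"z":-40,"rx":0,"ry":0,"rz":0,"grip":0}]'; python3 - <<'E'
from h import *
print(tool([.462,.384,.12]))
E
```

```text
time: 22.77
eef_pos: [0.5503, -0.0936, -0.0007]
tcp_rot: [0.968, 0.253, 0.001, 0.001]
contact_force: [0.7, -0.1, 0.2]
opening: 0.751
finger_force: 0.0
time: 23.6
eef_pos: [0.5471, -0.0924, 0.1176]
tcp_rot: [0.967, 0.253, -0.002, -0.001]
contact_force: [1.4, -0.3, -0.4]
opening: 0.341
finger_force: 40.4
[ 159.  -457.1   -1.2]
```

```bash
python3 -m creep '[{"x":13.2,"y":-38,"z":0,"rx":0,"ry":0,"rz":0,"grip":0},{"x":13.2,"y":-38,"z":0,"rx":0,"ry":0,"rz":0,"grip":0},{"x":13.2,"y":-38,"z":0,"rx":0,"ry":0,"rz":0,"grip":0},{"x":13.2,"y":-38,"z":0,"rx":0,"ry":0,"rz":0,"grip":0},{"x":13.2,"y":-38,"z":0,"rx":0,"ry":0,"rz":0,"grip":0},{"x":13.2,"y":-38,"z":0,"rx":0,"ry":0,"rz":0,"grip":0},{"x":13.2,"y":-38,"z":0,"rx":0,"ry":0,"rz":0,"grip":0},{"x":13.2,"y":-38,"z":0,"rx":0,"ry":0,"rz":0,"grip":0},{"x":13.2,"y":-38,"z":0,"rx":0,"ry":0,"rz":0,"grip":0},{"x":13.2,"y":-38,"z":0,"rx":0,"ry":0,"rz":0,"grip":0}]'; python3 -m creep '[{"x":13.2,"y":-38,"z":0,"rx":0,"ry":0,"rz":0,"grip":0},{"x":13.2,"y":-38,"z":0,"rx":0,"ry":0,"rz":0,"grip":0},{"x":0,"y":0,"z":0,"rx":0,"ry":0,"rz":0,"grip":0},{"x":0,"y":0,"z":30,"rx":0,"ry":0,"rz":0,"grip":0},{"x":0,"y":0,"z":30,"rx":0,"ry":0,"rz":0,"grip":0},{"x":0,"y":0,"z":20,"rx":0,"ry":0,"rz":0,"grip":0},{"x":0,"y":0,"z":0,"rx":0,"ry":0,"rz":0,"grip":0},{"x":0,"y":0,"z":0,"rx":0,"ry":0,"rz":0,"grip":0.65},{"x":0,"y":0,"z":0,"rx":0,"ry":0,"rz":0,"grip":0.65},{"x":0,"y":0,"z":0,"rx":0,"ry":0,"rz":0,"grip":0.65}]'; python3 -m creep '[{"x":0,"y":0,"z":0,"rx":0,"ry":0,"rz":0,"grip":0.65},{"x":0,"y":0,"z":0,"rx":0,"ry":0,"rz":0,"grip":0.65},{"x":0,"y":0,"z":-30,"rx":0,"ry":0,"rz":0,"grip":0.75},{"x":0,"y":0,"z":-30,"rx":0,"ry":0,"rz":0,"grip":0.75},{"x":0,"y":0,"z":-30,"rx":0,"ry":0,"rz":7,"grip":0.75},{"x":0,"y":0,"z":0,"rx":0,"ry":0,"rz":7,"grip":0.75},{"x":0,"y":0,"z":0,"rx":0,"ry":0,"rz":7,"grip":0.75},{"x":0,"y":0,"z":0,"rx":0,"ry":0,"rz":7,"grip":0.75},{"x":0,"y":0,"z":0,"rx":0,"ry":0,"rz":0.3,"grip":0.75},{"x":0,"y":0,"z":0,"rx":0,"ry":0,"rz":0,"grip":0.75}]'; python3 - <<'E'
from h import *
s=ctrl.get_state(); M=Ro.from_quat(s["tcp_rot"]).as_matrix(); print(np.degrees(np.arctan2(M[1,0],M[0,0])),tool([.644,.019,.13]))
c=optics.read_camera("top"); cv2.imwrite("pics/tmp2.png",c["color"])
for o in blobs(c,off=(.003,-.001)): print(*o)
c=optics.read_camera("wrist"); cv2.imwrite("pics/bin1.png",c["color"]); print(px(c,[.462,.384,.03]))
E
```

```text
time: 24.43
eef_pos: [0.4767, 0.3046, 0.1178]
tcp_rot: [0.967, 0.253, -0.0, 0.0]
contact_force: [1.5, 1.1, -0.7]
opening: 0.345
finger_force: 40.4
time: 25.27
eef_pos: [0.4655, 0.3828, 0.0403]
tcp_rot: [0.967, 0.253, 0.002, -0.001]
contact_force: [0.3, 0.0, 1.3]
opening: 0.651
finger_force: 0.0
time: 26.1
eef_pos: [0.4641, 0.3821, 0.1284]
tcp_rot: [1.0, 0.01, 0.0, -0.0]
contact_force: [0.6, -0.3, 0.7]
opening: 0.749
finger_force: 0.0
1.1714257680185516 [172.5 366.7  -1.6]
[539.5 -14.4] [ 976.6 1514.6] 0.8 [172 189 200]
[643.2  18.9] [46.7 29.3] 1.0 [ 51  86 141]
[645.9 -50.5] [34.1 37.9] 19.2 [38 52 81]
[630.3 102. ] [37.3 29.6] 64.3 [44 59 92]
[534.8  80.8] [45.7 34.1] 61.2 [103 162 215]
[316.7305456  196.35130575]
```

oc6 was knocked to (0.646, -0.051) at 19°, and oc1 has left the bed. Next is oc2, with a narrower opening because oc6 is now close.

```bash
python3 -m creep '[{"x":17.2,"y":36.7,"z":0,"rx":0,"ry":0,"rz":0,"grip":0.55},{"x":17.2,"y":36.7,"z":0,"rx":0,"ry":0,"rz":0,"grip":0.55},{"x":17.2,"y":36.7,"z":0,"rx":0,"ry":0,"rz":0,"grip":0.55},{"x":17.2,"y":36.7,"z":0,"rx":0,"ry":0,"rz":0,"grip":0.55},{"x":17.2,"y":36.7,"z":0,"rx":0,"ry":0,"rz":0,"grip":0.55},{"x":17.2,"y":36.7,"z":0,"rx":0,"ry":0,"rz":0,"grip":0.55},{"x":17.2,"y":36.7,"z":0,"rx":0,"ry":0,"rz":0,"grip":0.55},{"x":17.2,"y":36.7,"z":0,"rx":0,"ry":0,"rz":0,"grip":0.55},{"x":17.2,"y":36.7,"z":0,"rx":0,"ry":0,"rz":0,"grip":0.55},{"x":17.2,"y":36.7,"z":0,"rx":0,"ry":0,"rz":0,"grip":0.55}]'; python3 -m creep '[{"x":0,"y":0,"z":0,"rx":0,"ry":0,"rz":0,"grip":0.55},{"x":0,"y":0,"z":0,"rx":0,"ry":0,"rz":0,"grip":0.55},{"x":0,"y":0,"z":0,"rx":0,"ry":0,"rz":0,"grip":0.55},{"x":0,"y":0,"z":0,"rx":0,"ry":0,"rz":0,"grip":0.55},{"x":0,"y":0,"z":0,"rx":0,"ry":0,"rz":0,"grip":0.55},{"x":0,"y":0,"z":0,"rx":0,"ry":0,"rz":0,"grip":0.55},{"x":0,"y":0,"z":0,"rx":0,"ry":0,"rz":0,"grip":0.55},{"x":0,"y":0,"z":0,"rx":0,"ry":0,"rz":0,"grip":0.55},{"x":0,"y":0,"z":0,"rx":0,"ry":0,"rz":0,"grip":0.55},{"x":0,"y":0,"z":0,"rx":0,"ry":0,"rz":0,"grip":0.55}]'; python3 - <<'E'
from h import *
c=optics.read_camera("wrist")
for o in blobs(c,off=(-.0015,.001),amin=200): print("w",*o)
print(tool([.644,.019,-.002]))
im=cv2.imread("pics/bin1.png").astype(int); m=((im[...,2]>im[...,0]+30)&(im[...,2]>120)).astype(np.uint8); m[:80]=0;m[320:]=0;m[:,:180]=0;m[:,460:]=0; p=np.argwhere(m); print("bin wood px",len(p),p.mean(0)[::-1])
E
```

```text
time: 27.03
eef_pos: [0.6429, 0.0162, 0.1278]
tcp_rot: [1.0, 0.01, 0.0, -0.0]
contact_force: [0.9, 0.9, -0.8]
opening: 0.551
finger_force: 0.0
time: 27.87
eef_pos: [0.6423, 0.0184, 0.1279]
tcp_rot: [1.0, 0.009, 0.0, 0.0]
contact_force: [-1.1, 0.0, -1.0]
opening: 0.556
finger_force: 0.0
w [644.8  20.5] [48.4 28.3] 0.1 [ 74 109 164]
w [652.8 -46.5] [39.1 38.5] 18.1 [42 61 97]
w [631.6 101.5] [37.1 37.5] 62.9 [ 45  64 103]
w [532.7  64.2] [11.9 49.8] 74.7 [103 135 174]
[  1.7  -0.7 129.9]
bin wood px 1514 [319.20805812 193.46103038]
```

oc1 is in the bin, with its wood pixels at the bin centre. I grasp oc2.

```bash
python3 -m creep '[{"x":1.7,"y":-1,"z":30,"rx":0,"ry":0,"rz":0,"grip":0.55},{"x":0,"y":0,"z":30,"rx":0,"ry":0,"rz":0,"grip":0.55},{"x":0,"y":0,"z":30,"rx":0,"ry":0,"rz":0,"grip":0.55},{"x":0,"y":0,"z":20,"rx":0,"ry":0,"rz":0,"grip":0.55},{"x":0,"y":0,"z":12,"rx":0,"ry":0,"rz":0,"grip":0.55},{"x":0,"y":0,"z":7,"rx":0,"ry":0,"rz":0,"grip":0.55},{"x":0,"y":0,"z":0,"rx":0,"ry":0,"rz":0,"grip":0.55},{"x":0,"y":0,"z":0,"rx":0,"ry":0,"rz":0,"grip":0.55},{"x":0,"y":0,"z":0,"rx":0,"ry":0,"rz":0,"grip":0.55},{"x":0,"y":0,"z":0,"rx":0,"ry":0,"rz":0,"grip":0}]'; python3 -m creep '[{"x":0,"y":0,"z":0,"rx":0,"ry":0,"rz":0,"grip":0},{"x":0,"y":0,"z":0,"rx":0,"ry":0,"rz":0,"grip":0},{"x":0,"y":0,"z":0,"rx":0,"ry":0,"rz":0,"grip":0},{"x":0,"y":0,"z":0,"rx":0,"ry":0,"rz":0,"grip":0},{"x":0,"y":0,"z":0,"rx":0,"ry":0,"rz":0,"grip":0},{"x":0,"y":0,"z":-10,"rx":0,"ry":0,"rz":0,"grip":0},{"x":0,"y":0,"z":-30,"rx":0,"ry":0,"rz":0,"grip":0},{"x":0,"y":0,"z":-40,"rx":0,"ry":0,"rz":0,"grip":0},{"x":0,"y":0,"z":-40,"rx":0,"ry":0,"rz":0,"grip":0},{"x":0,"y":0,"z":0,"rx":0,"ry":0,"rz":0,"grip":0}]'; python3 - <<'E'
from h import *
print(tool([.435,.384,.12]))
E
```

```text
time: 28.75
eef_pos: [0.6456, 0.019, 0.0009]
tcp_rot: [1.0, 0.009, 0.002, 0.0]
contact_force: [-0.1, 0.3, 0.9]
opening: 0.421
finger_force: 0.0
time: 29.58
eef_pos: [0.6497, 0.0186, 0.1296]
tcp_rot: [1.0, 0.009, 0.008, 0.001]
contact_force: [1.5, -0.2, 2.1]
opening: 0.308
finger_force: 39.9
[-208.2 -369.2    5.3]
```

```bash
python3 -m creep '[{"x":-20.8,"y":-36.4,"z":0,"rx":0,"ry":0,"rz":0,"grip":0},{"x":-20.8,"y":-36.4,"z":0,"rx":0,"ry":0,"rz":0,"grip":0},{"x":-20.8,"y":-36.4,"z":0,"rx":0,"ry":0,"rz":0,"grip":0},{"x":-20.8,"y":-36.4,"z":0,"rx":0,"ry":0,"rz":0,"grip":0},{"x":-20.8,"y":-36.4,"z":0,"rx":0,"ry":0,"rz":0,"grip":0},{"x":-20.8,"y":-36.4,"z":0,"rx":0,"ry":0,"rz":0,"grip":0},{"x":-20.8,"y":-36.4,"z":0,"rx":0,"ry":0,"rz":0,"grip":0},{"x":-20.8,"y":-36.4,"z":0,"rx":0,"ry":0,"rz":0,"grip":0},{"x":-20.8,"y":-36.4,"z":0,"rx":0,"ry":0,"rz":0,"grip":0},{"x":-20.8,"y":-36.4,"z":0,"rx":0,"ry":0,"rz":0,"grip":0}]'; python3 -m creep '[{"x":0,"y":0,"z":0,"rx":0,"ry":0,"rz":0,"grip":0},{"x":0,"y":0,"z":0,"rx":0,"ry":0,"rz":0,"grip":0},{"x":0,"y":0,"z":30,"rx":0,"ry":0,"rz":0,"grip":0},{"x":0,"y":0,"z":30,"rx":0,"ry":0,"rz":0,"grip":0},{"x":0,"y":0,"z":20,"rx":0,"ry":0,"rz":0,"grip":0},{"x":0,"y":0,"z":0,"rx":0,"ry":0,"rz":0,"grip":0},{"x":0,"y":0,"z":0,"rx":0,"ry":0,"rz":0,"grip":0.6},{"x":0,"y":0,"z":0,"rx":0,"ry":0,"rz":0,"grip":0.6},{"x":0,"y":0,"z":0,"rx":0,"ry":0,"rz":0,"grip":0.6},{"x":0,"y":0,"z":0,"rx":0,"ry":0,"rz":0,"grip":0.6}]'; python3 -m creep '[{"x":0,"y":0,"z":0,"rx":0,"ry":0,"rz":0,"grip":0.6},{"x":0,"y":0,"z":-30,"rx":0,"ry":0,"rz":0,"grip":0.75},{"x":0,"y":0,"z":-30,"rx":0,"ry":0,"rz":0,"grip":0.75},{"x":0,"y":0,"z":-30,"rx":0,"ry":0,"rz":-6,"grip":0.75},{"x":0,"y":0,"z":0,"rx":0,"ry":0,"rz":-6,"grip":0.75},{"x":0,"y":0,"z":0,"rx":0,"ry":0,"rz":-6,"grip":0.75},{"x":0,"y":0,"z":0,"rx":0,"ry":0,"rz":0,"grip":0.75},{"x":0,"y":0,"z":0,"rx":0,"ry":0,"rz":0,"grip":0.75},{"x":0,"y":0,"z":0,"rx":0,"ry":0,"rz":0,"grip":0.75},{"x":0,"y":0,"z":0,"rx":0,"ry":0,"rz":0,"grip":0.75}]'; python3 - <<'E'
from h import *
s=ctrl.get_state(); M=Ro.from_quat(s["tcp_rot"]).as_matrix(); print(np.degrees(np.arctan2(M[1,0],M[0,0])),tool([.646,-.0505,.13]))
c=optics.read_camera("top")
for o in blobs(c,off=(.003,-.001)): print(*o)
E
```

```text
time: 30.42
eef_pos: [0.4292, 0.3786, 0.1188]
tcp_rot: [1.0, 0.009, -0.0, 0.0]
contact_force: [0.2, 0.6, -1.0]
opening: 0.317
finger_force: 39.9
time: 31.25
eef_pos: [0.4326, 0.3778, 0.041]
tcp_rot: [1.0, 0.009, 0.002, -0.001]
contact_force: [0.5, 0.0, -0.4]
opening: 0.603
finger_force: 0.0
time: 32.08
eef_pos: [0.4307, 0.3771, 0.1284]
tcp_rot: [0.986, 0.164, -0.0, 0.0]
contact_force: [-0.2, 0.3, 0.1]
opening: 0.753
finger_force: 0.0
18.927337441279484 [ 65.  474.3  -1.6]
[539.5 -14.5] [ 976.6 1514.5] 0.8 [171 188 199]
[646.3 -50.4] [34.3 37.5] 17.7 [38 52 81]
[630.3 102. ] [37.3 29.6] 64.3 [44 59 91]
[534.8  80.8] [45.7 34.1] 61.2 [102 161 214]
```

```bash
python3 -m creep '[{"x":5.4,"y":39.5,"z":0,"rx":0,"ry":0,"rz":0,"grip":0.75},{"x":5.4,"y":39.5,"z":0,"rx":0,"ry":0,"rz":0,"grip":0.75},{"x":5.4,"y":39.5,"z":0,"rx":0,"ry":0,"rz":0,"grip":0.75},{"x":5.4,"y":39.5,"z":0,"rx":0,"ry":0,"rz":0,"grip":0.75},{"x":5.4,"y":39.5,"z":0,"rx":0,"ry":0,"rz":0,"grip":0.75},{"x":5.4,"y":39.5,"z":0,"rx":0,"ry":0,"rz":0,"grip":0.75},{"x":5.4,"y":39.5,"z":0,"rx":0,"ry":0,"rz":0,"grip":0.75},{"x":5.4,"y":39.5,"z":0,"rx":0,"ry":0,"rz":0,"grip":0.75},{"x":5.4,"y":39.5,"z":0,"rx":0,"ry":0,"rz":0,"grip":0.75},{"x":5.4,"y":39.5,"z":0,"rx":0,"ry":0,"rz":0,"grip":0.75}]'; python3 -m creep '[{"x":5.4,"y":39.5,"z":0,"rx":0,"ry":0,"rz":0,"grip":0.75},{"x":5.4,"y":39.5,"z":0,"rx":0,"ry":0,"rz":0,"grip":0.75},{"x":0,"y":0,"z":0,"rx":0,"ry":0,"rz":0,"grip":0.75},{"x":0,"y":0,"z":0,"rx":0,"ry":0,"rz":0,"grip":0.75},{"x":0,"y":0,"z":0,"rx":0,"ry":0,"rz":0,"grip":0.75},{"x":0,"y":0,"z":0,"rx":0,"ry":0,"rz":0,"grip":0.75},{"x":0,"y":0,"z":0,"rx":0,"ry":0,"rz":0,"grip":0.75},{"x":0,"y":0,"z":0,"rx":0,"ry":0,"rz":0,"grip":0.75},{"x":0,"y":0,"z":0,"rx":0,"ry":0,"rz":0,"grip":0.75},{"x":0,"y":0,"z":0,"rx":0,"ry":0,"rz":0,"grip":0.75}]'; python3 - <<'E'
from h import *
c=optics.read_camera("wrist")
for o in blobs(c,off=(-.0015,.001),amin=200): print("w",*o)
print(tool([.646,-.0505,-.002]))
E
```

```text
time: 32.97
eef_pos: [0.6111, 0.0195, 0.1285]
tcp_rot: [0.986, 0.165, -0.0, -0.0]
contact_force: [0.1, -0.1, 0.1]
opening: 0.748
finger_force: 0.0
time: 33.8
eef_pos: [0.6465, -0.049, 0.129]
tcp_rot: [0.986, 0.166, 0.0, 0.0]
contact_force: [0.9, 1.0, 0.2]
opening: 0.75
finger_force: 0.0
w [630.9  99.8] [40.5 41.4] 62.2 [ 46  66 105]
w [649.4 -48.4] [34.3 36.3] 20.2 [ 45  64 102]
w [541.3  80.5] [46.8 51.3] 62.0 [142 191 234]
[ -1.   1. 131.]
```

```bash
python3 -m creep '[{"x":0,"y":0,"z":30,"rx":0,"ry":0,"rz":0,"grip":0.75},{"x":0,"y":0,"z":30,"rx":0,"ry":0,"rz":0,"grip":0.75},{"x":0,"y":0,"z":30,"rx":0,"ry":0,"rz":0,"grip":0.75},{"x":0,"y":0,"z":20,"rx":0,"ry":0,"rz":0,"grip":0.75},{"x":0,"y":0,"z":12,"rx":0,"ry":0,"rz":0,"grip":0.75},{"x":0,"y":0,"z":8,"rx":0,"ry":0,"rz":0,"grip":0.75},{"x":0,"y":0,"z":3,"rx":0,"ry":0,"rz":0,"grip":0.75},{"x":0,"y":0,"z":0,"rx":0,"ry":0,"rz":0,"grip":0.75},{"x":0,"y":0,"z":0,"rx":0,"ry":0,"rz":0,"grip":0.75},{"x":0,"y":0,"z":0,"rx":0,"ry":0,"rz":0,"grip":0}]'; python3 -m creep '[{"x":0,"y":0,"z":0,"rx":0,"ry":0,"rz":0,"grip":0},{"x":0,"y":0,"z":0,"rx":0,"ry":0,"rz":0,"grip":0},{"x":0,"y":0,"z":0,"rx":0,"ry":0,"rz":0,"grip":0},{"x":0,"y":0,"z":0,"rx":0,"ry":0,"rz":0,"grip":0},{"x":0,"y":0,"z":0,"rx":0,"ry":0,"rz":0,"grip":0},{"x":0,"y":0,"z":-10,"rx":0,"ry":0,"rz":0,"grip":0},{"x":0,"y":0,"z":-30,"rx":0,"ry":0,"rz":0,"grip":0},{"x":0,"y":0,"z":-40,"rx":0,"ry":0,"rz":0,"grip":0},{"x":0,"y":0,"z":-40,"rx":0,"ry":0,"rz":0,"grip":0},{"x":0,"y":0,"z":0,"rx":0,"ry":0,"rz":0,"grip":0}]'; python3 - <<'E'
from h import *
print(tool([.49,.384,.12]))
E
```

```text
time: 34.68
eef_pos: [0.6481, -0.0501, -0.0022]
tcp_rot: [0.986, 0.165, 0.002, 0.001]
contact_force: [0.4, -0.4, -0.1]
opening: 0.624
finger_force: 0.0
time: 35.52
eef_pos: [0.6521, -0.051, 0.1264]
tcp_rot: [0.986, 0.165, 0.007, 0.003]
contact_force: [0.8, 0.2, 2.5]
opening: 0.412
finger_force: 41.3
[ -11.6 -464.1    2.2]
```

```bash
python3 -m creep '[{"x":-1,"y":-38.7,"z":0,"rx":0,"ry":0,"rz":0,"grip":0},{"x":-1,"y":-38.7,"z":0,"rx":0,"ry":0,"rz":0,"grip":0},{"x":-1,"y":-38.7,"z":0,"rx":0,"ry":0,"rz":0,"grip":0},{"x":-1,"y":-38.7,"z":0,"rx":0,"ry":0,"rz":0,"grip":0},{"x":-1,"y":-38.7,"z":0,"rx":0,"ry":0,"rz":0,"grip":0},{"x":-1,"y":-38.7,"z":0,"rx":0,"ry":0,"rz":0,"grip":0},{"x":-1,"y":-38.7,"z":0,"rx":0,"ry":0,"rz":0,"grip":0},{"x":-1,"y":-38.7,"z":0,"rx":0,"ry":0,"rz":0,"grip":0},{"x":-1,"y":-38.7,"z":0,"rx":0,"ry":0,"rz":0,"grip":0},{"x":-1,"y":-38.7,"z":0,"rx":0,"ry":0,"rz":0,"grip":0}]'; python3 -m creep '[{"x":-1,"y":-38.7,"z":0,"rx":0,"ry":0,"rz":0,"grip":0},{"x":-1,"y":-38.7,"z":0,"rx":0,"ry":0,"rz":0,"grip":0},{"x":0,"y":0,"z":0,"rx":0,"ry":0,"rz":0,"grip":0},{"x":0,"y":0,"z":30,"rx":0,"ry":0,"rz":0,"grip":0},{"x":0,"y":0,"z":30,"rx":0,"ry":0,"rz":0,"grip":0},{"x":0,"y":0,"z":15,"rx":0,"ry":0,"rz":0,"grip":0},{"x":0,"y":0,"z":0,"rx":0,"ry":0,"rz":0,"grip":0},{"x":0,"y":0,"z":0,"rx":0,"ry":0,"rz":0,"grip":0.65},{"x":0,"y":0,"z":0,"rx":0,"ry":0,"rz":0,"grip":0.65},{"x":0,"y":0,"z":0,"rx":0,"ry":0,"rz":0,"grip":0.65}]'; python3 -m creep '[{"x":0,"y":0,"z":0,"rx":0,"ry":0,"rz":0,"grip":0.65},{"x":0,"y":0,"z":-30,"rx":0,"ry":0,"rz":0,"grip":0.75},{"x":0,"y":0,"z":-30,"rx":0,"ry":0,"rz":0,"grip":0.75},{"x":0,"y":0,"z":-20,"rx":0,"ry":0,"rz":7,"grip":0.75},{"x":0,"y":0,"z":0,"rx":0,"ry":0,"rz":7,"grip":0.75},{"x":0,"y":0,"z":0,"rx":0,"ry":0,"rz":7,"grip":0.75},{"x":0,"y":0,"z":0,"rx":0,"ry":0,"rz":7,"grip":0.75},{"x":0,"y":0,"z":0,"rx":0,"ry":0,"rz":7,"grip":0.75},{"x":0,"y":0,"z":0,"rx":0,"ry":0,"rz":7,"grip":0.75},{"x":0,"y":0,"z":0,"rx":0,"ry":0,"rz":2.7,"grip":0.75}]'; python3 - <<'E'
from h import *
s=ctrl.get_state(); M=Ro.from_quat(s["tcp_rot"]).as_matrix(); print(np.degrees(np.arctan2(M[1,0],M[0,0])),tool([.630,.102,.13]))
c=optics.read_camera("top")
for o in blobs(c,off=(.003,-.001)): print(*o)
E
```

```text
time: 36.35
eef_pos: [0.5097, 0.3143, 0.1156]
tcp_rot: [0.986, 0.165, -0.0, 0.0]
contact_force: [0.7, 0.4, -1.3]
opening: 0.411
finger_force: 41.2
time: 37.18
eef_pos: [0.4856, 0.386, 0.0431]
tcp_rot: [0.986, 0.165, 0.002, -0.001]
contact_force: [0.6, 0.3, 0.3]
opening: 0.646
finger_force: 0.0
time: 38.02
eef_pos: [0.4846, 0.3856, 0.1223]
tcp_rot: [0.974, -0.225, 0.001, -0.001]
contact_force: [0.2, 0.2, -0.2]
opening: 0.748
finger_force: 0.0
-25.977159691324342 [254.9 191.3  -7.7]
[539.5 -14.4] [ 976.6 1514.6] 0.8 [173 190 201]
[630.3 102. ] [37.3 29.6] 64.3 [45 60 93]
[534.6  80.8] [45.7 34.4] 61.2 [104 162 215]
```

```bash
python3 -m creep '[{"x":31.8,"y":23.9,"z":0,"rx":0,"ry":0,"rz":0,"grip":0.75},{"x":31.8,"y":23.9,"z":0,"rx":0,"ry":0,"rz":0,"grip":0.75},{"x":31.8,"y":23.9,"z":0,"rx":0,"ry":0,"rz":0,"grip":0.75},{"x":31.8,"y":23.9,"z":0,"rx":0,"ry":0,"rz":0,"grip":0.75},{"x":31.8,"y":23.9,"z":0,"rx":0,"ry":0,"rz":0,"grip":0.75},{"x":31.8,"y":23.9,"z":0,"rx":0,"ry":0,"rz":0,"grip":0.75},{"x":31.8,"y":23.9,"z":0,"rx":0,"ry":0,"rz":0,"grip":0.75},{"x":31.8,"y":23.9,"z":0,"rx":0,"ry":0,"rz":0,"grip":0.75},{"x":0,"y":0,"z":0,"rx":0,"ry":0,"rz":0,"grip":0.75},{"x":0,"y":0,"z":0,"rx":0,"ry":0,"rz":0,"grip":0.75}]'; python3 - <<'E'
from h import *
c=optics.read_camera("wrist")
for o in blobs(c,off=(-.0015,.001),amin=200): print("w",*o)
print(tool([.6305,.102,-.003]))
E
```

```text
time: 38.9
eef_pos: [0.6317, 0.1006, 0.1218]
tcp_rot: [0.975, -0.224, 0.001, -0.0]
contact_force: [0.7, -0.7, -0.1]
opening: 0.753
finger_force: 0.0
w [628.7 103.3] [35.4 37.8] 61.9 [39 56 92]
w [543.   90.5] [28.8 49.4] 75.0 [120 163 208]
[ -0.3   0.3 124.5]
```

```bash
python3 -m creep '[{"x":0,"y":0,"z":30,"rx":0,"ry":0,"rz":0,"grip":0.75},{"x":0,"y":0,"z":30,"rx":0,"ry":0,"rz":0,"grip":0.75},{"x":0,"y":0,"z":30,"rx":0,"ry":0,"rz":0,"grip":0.75},{"x":0,"y":0,"z":20,"rx":0,"ry":0,"rz":0,"grip":0.75},{"x":0,"y":0,"z":10,"rx":0,"ry":0,"rz":0,"grip":0.75},{"x":0,"y":0,"z":4,"rx":0,"ry":0,"rz":0,"grip":0.75},{"x":0,"y":0,"z":0,"rx":0,"ry":0,"rz":0,"grip":0.75},{"x":0,"y":0,"z":0,"rx":0,"ry":0,"rz":0,"grip":0.75},{"x":0,"y":0,"z":0,"rx":0,"ry":0,"rz":0,"grip":0.75},{"x":0,"y":0,"z":0,"rx":0,"ry":0,"rz":0,"grip":0}]'; python3 -m creep '[{"x":0,"y":0,"z":0,"rx":0,"ry":0,"rz":0,"grip":0},{"x":0,"y":0,"z":0,"rx":0,"ry":0,"rz":0,"grip":0},{"x":0,"y":0,"z":0,"rx":0,"ry":0,"rz":0,"grip":0},{"x":0,"y":0,"z":0,"rx":0,"ry":0,"rz":0,"grip":0},{"x":0,"y":0,"z":0,"rx":0,"ry":0,"rz":0,"grip":0},{"x":0,"y":0,"z":-10,"rx":0,"ry":0,"rz":0,"grip":0},{"x":0,"y":0,"z":-30,"rx":0,"ry":0,"rz":0,"grip":0},{"x":0,"y":0,"z":-40,"rx":0,"ry":0,"rz":0,"grip":0},{"x":0,"y":0,"z":-40,"rx":0,"ry":0,"rz":0,"grip":0},{"x":0,"y":0,"z":0,"rx":0,"ry":0,"rz":0,"grip":0}]'; python3 - <<'E'
from h import *
print(tool([.455,.36,.12]))
E
```

```text
time: 39.78
eef_pos: [0.6319, 0.103, -0.0011]
tcp_rot: [0.975, -0.222, 0.002, -0.0]
contact_force: [0.4, 0.4, -1.4]
opening: 0.625
finger_force: 0.0
time: 40.62
eef_pos: [0.636, 0.1029, 0.1273]
tcp_rot: [0.975, -0.222, 0.008, -0.002]
contact_force: [1.2, -0.0, 1.0]
opening: 0.416
finger_force: 41.5
[-274.6 -153.2    4.4]
```

```bash
python3 -m creep '[{"x":-34,"y":-19,"z":0,"rx":0,"ry":0,"rz":0,"grip":0},{"x":-34,"y":-19,"z":0,"rx":0,"ry":0,"rz":0,"grip":0},{"x":-34,"y":-19,"z":0,"rx":0,"ry":0,"rz":0,"grip":0},{"x":-34,"y":-19,"z":0,"rx":0,"ry":0,"rz":0,"grip":0},{"x":-34,"y":-19,"z":0,"rx":0,"ry":0,"rz":0,"grip":0},{"x":-34,"y":-19,"z":0,"rx":0,"ry":0,"rz":0,"grip":0},{"x":-34,"y":-19,"z":0,"rx":0,"ry":0,"rz":0,"grip":0},{"x":-34,"y":-19,"z":0,"rx":0,"ry":0,"rz":0,"grip":0},{"x":0,"y":0,"z":0,"rx":0,"ry":0,"rz":0,"grip":0},{"x":0,"y":0,"z":0,"rx":0,"ry":0,"rz":0,"grip":0}]'; python3 -m creep '[{"x":0,"y":0,"z":30,"rx":0,"ry":0,"rz":0,"grip":0},{"x":0,"y":0,"z":30,"rx":0,"ry":0,"rz":0,"grip":0},{"x":0,"y":0,"z":5,"rx":0,"ry":0,"rz":0,"grip":0},{"x":0,"y":0,"z":0,"rx":0,"ry":0,"rz":0,"grip":0},{"x":0,"y":0,"z":0,"rx":0,"ry":0,"rz":0,"grip":0.65},{"x":0,"y":0,"z":0,"rx":0,"ry":0,"rz":0,"grip":0.65},{"x":0,"y":0,"z":0,"rx":0,"ry":0,"rz":0,"grip":0.65},{"x":0,"y":0,"z":-30,"rx":0,"ry":0,"rz":4,"grip":0.8},{"x":0,"y":0,"z":-30,"rx":0,"ry":0,"rz":0,"grip":0.8},{"x":0,"y":0,"z":-15,"rx":0,"ry":0,"rz":0,"grip":0.8}]'; python3 - <<'E'
from h import *
s=ctrl.get_state(); M=Ro.from_quat(s["tcp_rot"]).as_matrix(); print(np.degrees(np.arctan2(M[1,0],M[0,0])),tool([.5345,.081,.13]))
c=optics.read_camera("top")
for o in blobs(c,off=(.003,-.001)): print(*o)
E
```

```text
time: 41.45
eef_pos: [0.4494, 0.3589, 0.1165]
tcp_rot: [0.975, -0.22, -0.0, 0.0]
contact_force: [0.4, -0.3, 0.1]
opening: 0.409
finger_force: 41.5
time: 42.28
eef_pos: [0.4536, 0.3589, 0.1323]
tcp_rot: [0.967, -0.256, 0.003, -0.003]
contact_force: [1.4, 1.4, 0.4]
opening: 0.798
finger_force: 0.0
-29.69994522700413 [208.  201.3   1.8]
[539.5 -14.4] [ 976.6 1514.6] 0.8 [172 189 200]
[534.6  80.8] [45.7 34.4] 61.2 [104 162 216]
```

```bash
python3 -m creep '[{"x":26,"y":25.2,"z":0,"rx":0,"ry":0,"rz":0,"grip":0.8},{"x":26,"y":25.2,"z":0,"rx":0,"ry":0,"rz":0,"grip":0.8},{"x":26,"y":25.2,"z":0,"rx":0,"ry":0,"rz":0,"grip":0.8},{"x":26,"y":25.2,"z":0,"rx":0,"ry":0,"rz":0,"grip":0.8},{"x":26,"y":25.2,"z":0,"rx":0,"ry":0,"rz":0,"grip":0.8},{"x":26,"y":25.2,"z":0,"rx":0,"ry":0,"rz":0,"grip":0.8},{"x":26,"y":25.2,"z":0,"rx":0,"ry":0,"rz":0,"grip":0.8},{"x":26,"y":25.2,"z":0,"rx":0,"ry":0,"rz":0,"grip":0.8},{"x":0,"y":0,"z":0,"rx":0,"ry":0,"rz":0,"grip":0.8},{"x":0,"y":0,"z":0,"rx":0,"ry":0,"rz":0,"grip":0.8}]'; python3 - <<'E'
from h import *
c=optics.read_camera("wrist")
for o in blobs(c,off=(-.0015,.001),amin=200): print("w",*o)
print(tool([.535,.081,-.004]))
E
```

```text
time: 43.17
eef_pos: [0.5328, 0.0779, 0.1275]
tcp_rot: [0.966, -0.258, 0.001, -0.0]
contact_force: [-0.6, 0.7, 0.0]
opening: 0.8
finger_force: 0.0
w [496.3   4.7] [ 9.5 76.5] 6.4 [184 199 208]
w [534.9  81.7] [42.9 38. ] 61.1 [121 165 211]
[  1.4  -2.9 131.2]
```

```bash
python3 -m creep '[{"x":1.4,"y":-2.9,"z":30,"rx":0,"ry":0,"rz":0,"grip":0.8},{"x":0,"y":0,"z":30,"rx":0,"ry":0,"rz":0,"grip":0.8},{"x":0,"y":0,"z":30,"rx":0,"ry":0,"rz":0,"grip":0.8},{"x":0,"y":0,"z":20,"rx":0,"ry":0,"rz":0,"grip":0.8},{"x":0,"y":0,"z":13,"rx":0,"ry":0,"rz":0,"grip":0.8},{"x":0,"y":0,"z":8,"rx":0,"ry":0,"rz":0,"grip":0.8},{"x":0,"y":0,"z":0,"rx":0,"ry":0,"rz":0,"grip":0.8},{"x":0,"y":0,"z":0,"rx":0,"ry":0,"rz":0,"grip":0.8},{"x":0,"y":0,"z":0,"rx":0,"ry":0,"rz":0,"grip":0.8},{"x":0,"y":0,"z":0,"rx":0,"ry":0,"rz":0,"grip":0}]'; python3 -m creep '[{"x":0,"y":0,"z":0,"rx":0,"ry":0,"rz":0,"grip":0},{"x":0,"y":0,"z":0,"rx":0,"ry":0,"rz":0,"grip":0},{"x":0,"y":0,"z":0,"rx":0,"ry":0,"rz":0,"grip":0},{"x":0,"y":0,"z":0,"rx":0,"ry":0,"rz":0,"grip":0},{"x":0,"y":0,"z":0,"rx":0,"ry":0,"rz":0,"grip":0},{"x":0,"y":0,"z":-10,"rx":0,"ry":0,"rz":0,"grip":0},{"x":0,"y":0,"z":-30,"rx":0,"ry":0,"rz":0,"grip":0},{"x":0,"y":0,"z":-40,"rx":0,"ry":0,"rz":0,"grip":0},{"x":0,"y":0,"z":-40,"rx":0,"ry":0,"rz":0,"grip":0},{"x":0,"y":0,"z":0,"rx":0,"ry":0,"rz":0,"grip":0}]'; python3 - <<'E'
from h import *
print(tool([.462,.41,.12]))
E
```

```text
time: 44.05
eef_pos: [0.536, 0.0816, -0.0026]
tcp_rot: [0.967, -0.256, 0.001, -0.0]
contact_force: [0.2, -0.3, -0.6]
opening: 0.679
finger_force: 0.0
time: 44.88
eef_pos: [0.5404, 0.0812, 0.1254]
tcp_rot: [0.967, -0.256, 0.008, -0.002]
contact_force: [2.1, -0.8, -0.4]
opening: 0.479
finger_force: 41.6
[-231.  -246.8    4. ]
```

```bash
python3 -m creep '[{"x":-25.2,"y":-27.4,"z":0,"rx":0,"ry":0,"rz":0,"grip":0},{"x":-25.2,"y":-27.4,"z":0,"rx":0,"ry":0,"rz":0,"grip":0},{"x":-25.2,"y":-27.4,"z":0,"rx":0,"ry":0,"rz":0,"grip":0},{"x":-25.2,"y":-27.4,"z":0,"rx":0,"ry":0,"rz":0,"grip":0},{"x":-25.2,"y":-27.4,"z":0,"rx":0,"ry":0,"rz":0,"grip":0},{"x":-25.2,"y":-27.4,"z":0,"rx":0,"ry":0,"rz":0,"grip":0},{"x":-25.2,"y":-27.4,"z":0,"rx":0,"ry":0,"rz":0,"grip":0},{"x":-25.2,"y":-27.4,"z":0,"rx":0,"ry":0,"rz":0,"grip":0},{"x":-25.2,"y":-27.4,"z":0,"rx":0,"ry":0,"rz":0,"grip":0},{"x":0,"y":0,"z":0,"rx":0,"ry":0,"rz":0,"grip":0}]'; python3 -m creep '[{"x":0,"y":0,"z":0,"rx":0,"ry":0,"rz":0,"grip":0},{"x":0,"y":0,"z":30,"rx":0,"ry":0,"rz":0,"grip":0},{"x":0,"y":0,"z":30,"rx":0,"ry":0,"rz":0,"grip":0},{"x":0,"y":0,"z":0,"rx":0,"ry":0,"rz":0,"grip":0},{"x":0,"y":0,"z":0,"rx":0,"ry":0,"rz":0,"grip":0.7},{"x":0,"y":0,"z":0,"rx":0,"ry":0,"rz":0,"grip":0.7},{"x":0,"y":0,"z":0,"rx":0,"ry":0,"rz":0,"grip":0.7},{"x":0,"y":0,"z":-30,"rx":0,"ry":0,"rz":0,"grip":0.7},{"x":0,"y":0,"z":-40,"rx":0,"ry":0,"rz":0,"grip":0.7},{"x":0,"y":0,"z":-40,"rx":0,"ry":0,"rz":0,"grip":0.7}]'; python3 -m creep '[{"x":0,"y":0,"z":-20,"rx":0,"ry":0,"rz":0,"grip":0.7},{"x":0,"y":0,"z":-20,"rx":0,"ry":0,"rz":0,"grip":0.7},{"x":0,"y":0,"z":0,"rx":0,"ry":0,"rz":0,"grip":0.7},{"x":0,"y":0,"z":0,"rx":0,"ry":0,"rz":0,"grip":0.7},{"x":0,"y":0,"z":0,"rx":0,"ry":0,"rz":0,"grip":0.7},{"x":0,"y":0,"z":0,"rx":0,"ry":0,"rz":0,"grip":0.7},{"x":0,"y":0,"z":0,"rx":0,"ry":0,"rz":0,"grip":0.7},{"x":0,"y":0,"z":0,"rx":0,"ry":0,"rz":0,"grip":0.7},{"x":0,"y":0,"z":0,"rx":0,"ry":0,"rz":0,"grip":0.7},{"x":0,"y":0,"z":0,"rx":0,"ry":0,"rz":0,"grip":0.7}]'; python3 - <<'E'
from h import *
c=optics.read_camera("top")
for o in blobs(c,off=(.003,-.001)): print(*o)
a=np.zeros((600,800,3),np.uint8); a[:280]=cv2.resize(c["color"][100:275,80:580],(800,280))
c=optics.read_camera("wrist"); a[280:600,:512]=cv2.resize(c["color"],(512,320)); 
s=optics.read_camera("side"); a[280:600,512:]=cv2.resize(s["color"][130:310,215:377],(288,320)); cv2.imwrite("pics/end.png",a)
E
```

```text
time: 45.72
eef_pos: [0.4575, 0.4131, 0.1159]
tcp_rot: [0.967, -0.254, -0.001, -0.001]
contact_force: [0.1, -0.1, 0.5]
opening: 0.478
finger_force: 41.6
time: 46.55
eef_pos: [0.4598, 0.4075, 0.1682]
tcp_rot: [0.967, -0.256, 0.0, -0.0]
contact_force: [0.9, 0.9, 0.4]
opening: 0.7
finger_force: 0.0
time: 47.38
eef_pos: [0.4596, 0.4078, 0.2051]
tcp_rot: [0.967, -0.256, -0.0, 0.0]
contact_force: [0.4, 0.0, -0.6]
opening: 0.697
finger_force: 0.0
[542.1   9.2] [ 970.8 1561.9] 0.8 [165 182 193]
```

View pics/end.png

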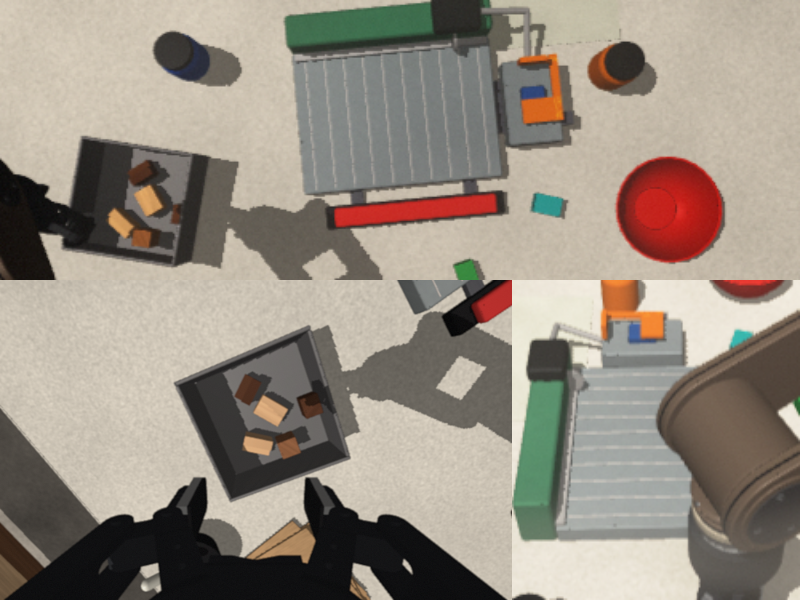

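All five offcuts lie in the bin, the bed is empty, the keeper covers the bolt, and the bowl and jars are untouched. Handing in.

```bash
python3 -c "
from plant import sign_off
print(sign_off())"
```

```text
the job is handed in; nothing more can be done
None
```

The trimmer is shut down and the job is handed in, though the hand-in call returned no verdict: I pressed and released the stop bar, trapped the bolt with the keeper about 29.5 mm across, and put all five offcuts in the bin with the bowl and jars undisturbed.

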